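# Wedge the rocking box steady on the engraving table

## Robot

A 6-joint arm with a two-finger parallel gripper is mounted at the origin on the work surface. World frame = base frame: x ahead of the robot, y to its left, z up, the work surface at z = 0. Lengths are in m, angles in rad, forces in N, time in s.
With the tool pointing down it reaches from about 0.35 to 0.8 m from the base axis. Payload 7.3 kg.
Tool frame: the origin (TCP) lies midway between the tips of the shut fingers; the grasp point (between the pads) lies 19 mm behind it; z points along the fingers, y is the direction in which the jaws open and shut (so a half turn about z gives the same grasp; the last joint's range is limited). The gripper opens to 85 mm and grips with 20 to 120 N. Pads are 22 mm wide; open, the fingers measure 114 mm over their backs; the gripper's body (76 mm by 85 mm) begins 54 mm behind the grasp point. The pads swing forward as they close: fully open they stand 13 mm farther back than shut.
Start: joints at [-0.146, 0.342, 1.524, -0, 1.275, -0.146], TCP at [0.525, 0, 0.197] pointing down, gripper open.
Joint ranges: [-2.53, 2.53], [-0.77, 2.02], [0.04, 2.7], [-1, 4.14], [0.28, 2.66], [-3.11, 3.11]. Speed limits (rad/s): [2.57, 2.57, 3.14, 3.14, 3.14, 3.14].

## Interface

Orientations are given as a 3x3 rotation matrix whose columns are the frame's x, y, z axes.
In Python, from workcell import * gives the robot as it stands.
- The arm moves only by the tool apply_moves, never from a script. Its argument "increments" is text: rows parted by semicolons, each of 7 numbers parted by spaces: the turn, a rotation vector about the tool's x, y, z in units of 6 degrees (1.0 is 6 degrees), then the shift along the tool's x, y, z in units of 30 mm (1.0 is 30 mm), then the closure, from 0 (fully open) to 1 (shut). A call has exactly 10 rows; each row shifts and turns the pose as measured when the row begins, along the tool's axes as they then stand; what a row does not reach is not made up. A row lasts 1/12 s, in which the tool goes at most 41.7 mm and 7.16 degrees, less where a joint would pass 70% of its speed; a pose out of reach is approached as far as the arm can. A call is refused whole if a number of a shift passes 1 or a number of a turn 1, either way. A call with a gripper value outside its range is refused whole. The fingers move at their own pace and stop on an object; "squeeze" is the grip in N (left out, the last holds). Time passes only in rows, so rows that do not move let the fingers close, or fill a call up. It gives the time, the measured TCP pose, the force and the opening at its end, in the units of the state.
- state(): the state, without advancing time (a new reading comes with each control period).
- read_camera(name): name is "scene" or "side" or "wrist"; returns a dict with "pixels" (400x640x3 uint8, blue, green, red), "vfov" (degrees; the focal length in pixels is half the picture's height over the tangent of half this angle, whatever the lens; pixels are square), "cx", "cy" (the principal point, pixels), "rvec" (rotation vector, rad) and "tvec" (3), from world to camera coordinates, as OpenCV has them. Camera axes: x right, y down, z forward; pixel columns grow to the right and rows downward; lengths in m; the calibration is good to about 2 mm. A picture is of the moment at which its call begins. There is no depth.
- hand_in(): hands the job in, once; it reports no verdict.
The state is a dict: "time": time; "q": joint angles; "joint_velocities": joint speeds; "joint_efforts": joint torques, N m; "tool_pos": TCP position; "eef_rot": TCP orientation; "contact_force": force on the tool from outside, world axes, zero at the start; "moment": the same for the moment, N m; "gripper_width": finger opening in m.
Only numpy, scipy, OpenCV 4.12 (cv2) and the standard library are available. Lean on these libraries where they do the work, as an engineer would, in place of code of your own. Each camera call takes 0.05 s, during which the arm holds its last target.

## Task

The wooden presentation box on the slotted table rocks because one foot is too short. Without picking anything up or shifting the box, push the wooden wedge thin end first under the short foot with your fingertips, until the box sits level and no longer rocks when you press down on its lid above that foot. Finish while still pressing down firmly on that corner, the wedge carrying it and your hand off the wedge; leave everything else where it is.

Things in the scene. Friction and masses are not known exactly. Their poses are not given: they have to be found in the camera images.
- bed: slotted aluminium machine table, 520 x 660 mm, fixed; its slots are filled flush with black strips, so its top is flat and lies 20 mm above the desk (z = 0.020). Origin: centre of its underside
- case: closed wooden box, brass clasp in front, 150 mm deep (its x) by 210 wide (its y), 64 high, flat lid, 1.3 to 1.9 kg, loose on the slotted table. Origin: centre of its footprint at the long feet's undersides; x from its front (robot side) to its back, y to its left, z up. Round feet, 20 mm thick, centred at x = +-58, y = +-88 mm; three are 16 mm long and hold it level
- short_foot (a point): point on the box's underside straight above the centre of the short foot (front left: box x = -58, y = +88 mm), 16 mm above the table; box axes. That foot hangs 5 to 9 mm clear of the table (differs each time). It is round, 20 mm thick; its front lies 7 mm behind the box's front face
- corner_top (a point): point on the lid's top straight above the short foot, 64 mm above the table: where to press; 17 mm from two outer faces. Unwedged, 3 to 5 N here tips the corner down by the 5 to 9 mm (0.05 to 0.09 rad of the box's tilt) and it comes back when let go; well wedged, it does not give
- wedge: light-wood wedge flat on the slotted table before the short foot, thin end (x = +45 mm) towards it: 90 mm long (its x), 40 wide, 2 thick at the thin end, rising evenly to 18 at the upright butt (x = -45 mm), 35 g. Origin: centre of its underside. Slides at 0.2 N; meets the foot with the thin end 17 to 40 mm past its front; pushed on with several N it shoves the box along. Does not slip back
- tape: bystander: ring of yellow tape lying flat, 84 mm across, 24 mm high; origin at the centre of its underside
- strip: bystander: flat, even strip of light wood, 90 x 38 x 8 mm, not tapered; origin at the centre of its underside
- offcut: bystander: wooden offcut block, 60 x 45 x 30 mm; origin at the centre of its underside
- screwdriver: bystander: screwdriver lying on the desk to the right of the metal table
- mug: bystander: white mug on the desk, right, 80 mm across, 90 mm high; origin at the centre of its underside
- bottle: bystander: clear plastic bottle on the desk, left, 64 mm across, 190 mm high; origin at the centre of its underside
- taperoll: bystander: solid yellow roll, 80 mm across, 24 mm high, on the desk, left; origin at the centre of its underside
Mind the look-alikes: they are no part of the job. What is meant by the wedge is not orange, and is the larger of those in its own colour.

How it is judged:
By the outcome, as a careful person would: the job done as asked, in the order asked, and still so for the second after the job is handed in, while the arm keeps its last pose, push and grip.
It also fails if it takes over 54 s, if anything falls off the work surface, if the arm or the gripper's body presses on something with over 40 N, if the wrist force passes 120 N, or if a joint passes its speed limit or range.

## Working session

There is one attempt and no reset: what is moved stays moved. The work goes in short steps, Python scripts to look and compute and a tool call to move; the robot and the scene stay as the last step left them, time stands still between calls to the robot, and variables do not carry over. Pictures are saved under pics/ and viewed, and the job is handed in when it is done.

Besides the shell and the picture viewer there is one more tool, called after "Request:" by a JSON object that holds its "method" and its "body". apply_moves: Moves the arm, as the interface text tells. Its arguments: {"type":"object","properties":{"increments":{"type":"string"},"squeeze":{"type":"number"}},"required":["increments"]}

```bash
mkdir -p pics; ls
cat > h.py <<'E'
from workcell import *
import numpy as np, cv2
def cam(n):
    c=read_camera(n); 
    f=200/np.tan(np.radians(c["vfov"])/2) if c["pixels"].shape[0]==400 else None
    c["K"]=np.array([[f,0,c["cx"]],[0,f,c["cy"]],[0,0,1]]); c["R"]=cv2.Rodrigues(np.array(c["rvec"],float))[0]; c["t"]=np.array(c["tvec"],float).ravel(); return c
def ray(c,uv,z):
    uv=np.atleast_2d(uv).astype(float)
    d=np.c_[uv,np.ones(len(uv))]@np.linalg.inv(c["K"]).T@c["R"]; o=-c["R"].T@c["t"]
    return o+d*((z-o[2])/d[:,2])[:,None]
def proj(c,P):
    return cv2.projectPoints(np.atleast_2d(P).astype(float),c["R"],c["t"],c["K"],None)[0].reshape(-1,2)
E
python3 - <<'E'
from h import *
import pickle
for n in("scene","side","wrist"):
    c=cam(n); cv2.imwrite(f"pics/{n}0.png",c["pixels"]); pickle.dump(c,open(n+"0.pkl","wb")); print(n,c["vfov"],c["cx"],c["cy"],-c["R"].T@c["t"],[k for k in c])
s=state();print(s)
E
```

```text
pics
scene 54.99359668225644 325.82838887974106 200.0126480186902 [ 1.30593903 -0.40147157  0.9248105 ] ['pixels', 'vfov', 'cx', 'cy', 'rvec', 'tvec', 'K', 'R', 't']
side 51.99208640669674 324.4030767472659 190.86927640757614 [0.15959757 0.98022949 0.70496958] ['pixels', 'vfov', 'cx', 'cy', 'rvec', 'tvec', 'K', 'R', 't']
wrist 61.78104980945945 317.11958563201836 196.77698593980537 [0.52504767 0.08441752 0.37298615] ['pixels', 'vfov', 'cx', 'cy', 'rvec', 'tvec', 'K', 'R', 't']
{'time': 0.15, 'q': array([-1.45984637e-01,  3.42574155e-01,  1.52477839e+00, -2.41348268e-05,
        1.27538695e+00, -1.45983036e-01]), 'joint_velocities': array([ 0.0006849 , -0.0017609 , -0.00311082, -0.00151546, -0.00024416,
        0.00117237]), 'joint_efforts': array([ 1.24654900e-03, -4.33907533e+01, -2.46148127e+01, -9.02174702e-05,
        5.71925848e-03,  3.60333468e-05]), 'tool_pos': array([5.24672435e-01, 7.03669056e-05, 1.96386372e-01]), 'eef_rot': array([[-5.35626990e-06,  9.99999352e-01, -1.13800521e-03],
       [ 9.99999990e-01,  5.52012793e-06,  1.43983978e-04],
       [ 1.43990166e-04, -1.13800443e-03, -9.99999342e-01]]), 'contact_force': array([ 0.06946982, -0.49251771,  0.59144267]), 'moment': array([-0.02284566, -0.01573517, -0.05205413]), 'gripper_width': 0.08511943183430697}
```

View pics/scene0.png

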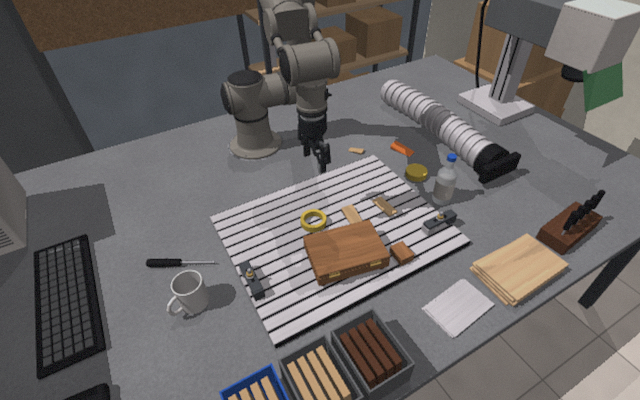

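View pics/side0.png

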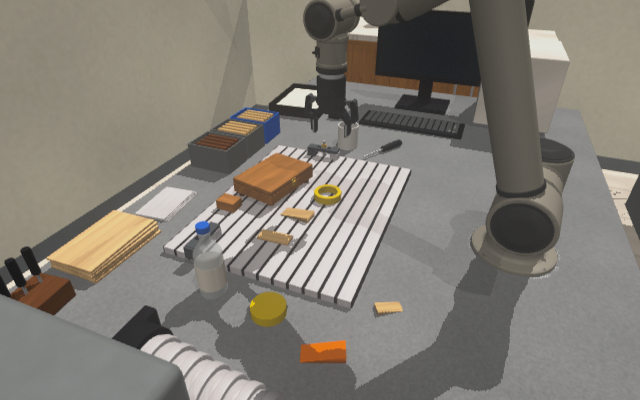

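View pics/wrist0.png

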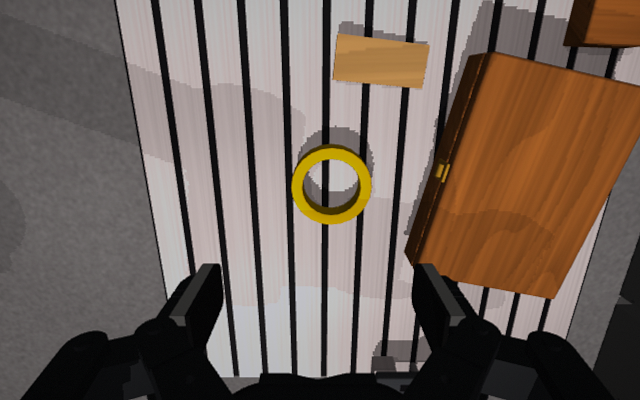

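Run:
```python
import cv2,numpy as np
a=cv2.imread("pics/side0.png")[150:270,180:360];b=cv2.imread("pics/scene0.png")[180:300,290:430]
w=cv2.imread("pics/wrist0.png")[0:280,300:640]
cv2.imwrite("pics/c1.png",cv2.resize(a,None,fx=4.4,fy=4.4,interpolation=2))
cv2.imwrite("pics/c2.png",cv2.resize(b,None,fx=4.8,fy=4.8,interpolation=2))
cv2.imwrite("pics/c3.png",cv2.resize(w,None,fx=2.1,fy=2.1,interpolation=2))
```

```text
(no output)
```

View pics/c1.png

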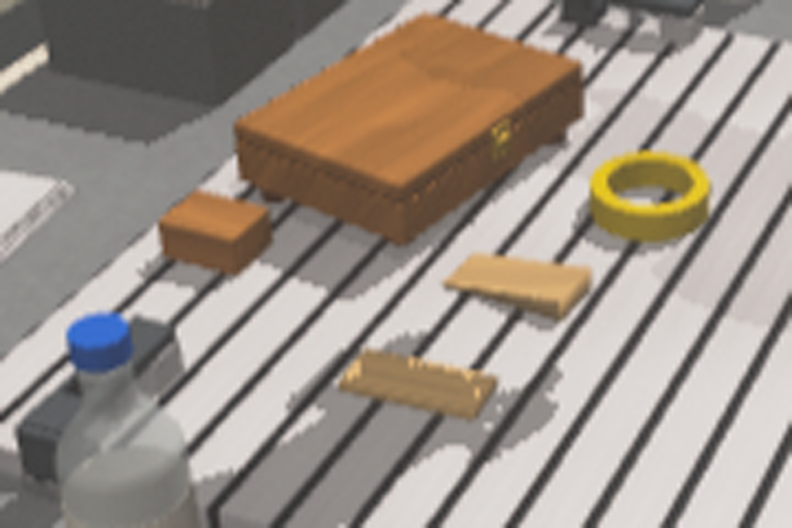

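View pics/c2.png

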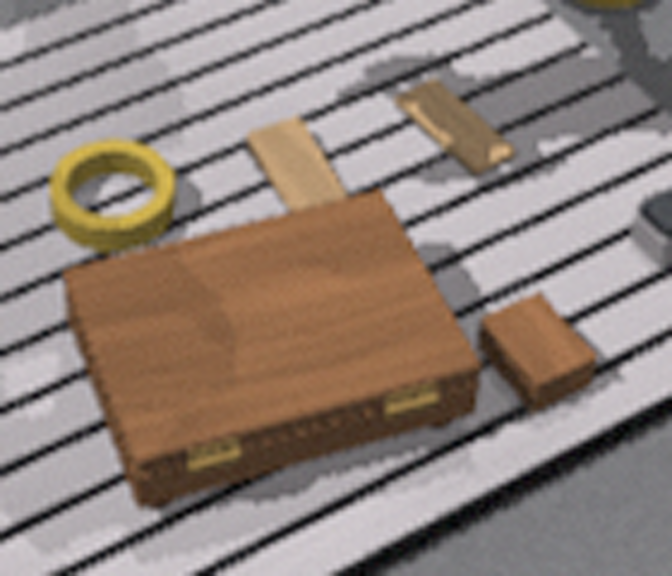

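View pics/c3.png

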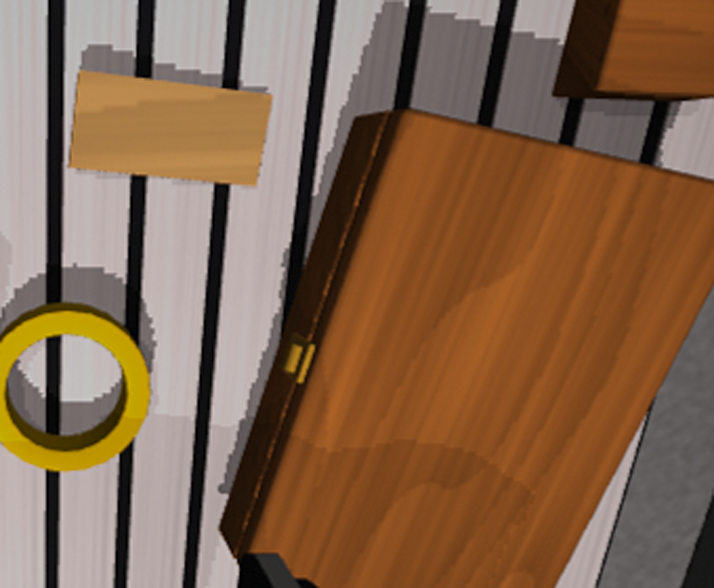

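Run:
```python
from h import *
import pickle
W=pickle.load(open("wrist0.pkl","rb"));S=pickle.load(open("scene0.pkl","rb"));D=pickle.load(open("side0.pkl","rb"))
def mask_corners(c,roi,lo,hi,name):
    x0,y0,x1,y1=roi
    h=cv2.cvtColor(c["pixels"][y0:y1,x0:x1],cv2.COLOR_BGR2HSV)
    m=cv2.inRange(h,lo,hi); m=cv2.morphologyEx(m,cv2.MORPH_OPEN,np.ones((3,3)))
    cs=max(cv2.findContours(m,0,1)[0],key=cv2.contourArea)
    hull=cv2.convexHull(cs)
    e=cv2.minEnclosingTriangle(hull) if 0 else None
    for k in np.linspace(.01,.2,60):
        a=cv2.approxPolyDP(hull,k*cv2.arcLength(hull,True),True)
        if len(a)<=4:break
    a=a.reshape(-1,2)+[x0,y0]; print(name,a.tolist(),cv2.contourArea(cs)); return a
h=cv2.cvtColor(W["pixels"],cv2.COLOR_BGR2HSV)
print("wedge hsv",h[60,380],"lid",h[150,540],"tapering",h[185,300],"front",h[130,460])
a=mask_corners(W,(310,20,440,110),(8,90,60),(25,255,255),"wedge w")
for z in(.038,.022):print(z,ray(W,a,z).round(4).tolist())
b=mask_corners(D,(270,195,330,235),(8,60,60),(25,255,255),"wedge side")
# lid corners scene/side from eyes
lid_s=np.array([(304.0,236.3),(369.5,220.3),(389,257.5),(318.5,275.5)]) 
print("lid scene",ray(S,lid_s,.084).round(4).tolist())
lid_d=np.array([(271.5+5,153.5),(312.2,165),(271,192.2),(234,178.5)])
print("lid side",ray(D,lid_d,.084).round(4).tolist())
lid_w=np.array([(489,53),(642,87),(564,298),(417,272)])
print("lid wrist",ray(W,lid_w,.084).round(4).tolist())
```

```text
wedge hsv [ 17 149 171] lid [ 13 194 160] tapering [ 25 255 197] front [ 13 203  34]
wedge w [[338, 33], [428, 45], [421, 87], [333, 79]] 4051.0
0.038 [[0.5435, 0.1253, 0.038], [0.6261, 0.1154, 0.038], [0.6234, 0.0788, 0.038], [0.5395, 0.086, 0.038]]
0.022 [[0.5444, 0.1273, 0.022], [0.6309, 0.1168, 0.022], [0.6281, 0.0785, 0.022], [0.5402, 0.0861, 0.022]]
wedge side [[282, 212], [295, 208], [313, 215], [303, 221]] 271.5
lid scene [[0.626, -0.0958, 0.084], [0.6704, 0.1041, 0.084], [0.8142, 0.0693, 0.084], [0.7676, -0.1268, 0.084]]
lid side [[0.7559, -0.1119, 0.084], [0.6136, -0.0826, 0.084], [0.6584, 0.1125, 0.084], [0.7973, 0.0856, 0.084]]
lid wrist [[0.6614, 0.1053, 0.084], [0.7911, 0.0795, 0.084], [0.7766, -0.1252, 0.084], [0.6236, -0.0948, 0.084]]
```

```bash
cat >> h.py <<'E'
def tri(cs,ps):
    A=np.zeros((3,3));b=np.zeros(3);L=[]
    for c,p in zip(cs,ps):
        o=-c["R"].T@c["t"];d=c["R"].T@np.linalg.inv(c["K"])@[p[0],p[1],1];d/=np.linalg.norm(d);P=np.eye(3)-np.outer(d,d);A+=P;b+=P@o;L.append((P,o))
    x=np.linalg.solve(A,b);return x,[np.linalg.norm(P@(x-o)) for P,o in L]
def quad(c,roi,lo,hi):
    """4 lines fitted to a coloured patch's hull -> subpixel corners"""
    x0,y0,x1,y1=roi
    m=cv2.inRange(cv2.cvtColor(c["pixels"][y0:y1,x0:x1],cv2.COLOR_BGR2HSV),np.array(lo),np.array(hi))
    m=cv2.morphologyEx(m,cv2.MORPH_OPEN,np.ones((3,3)))
    k=max(cv2.findContours(m,0,1)[0],key=cv2.contourArea);h=cv2.convexHull(k)
    for e in np.linspace(.005,.2,80):
        a=cv2.approxPolyDP(h,e*cv2.arcLength(h,True),True)
        if len(a)<=4:break
    a=a.reshape(-1,2).astype(float);k=k.reshape(-1,2).astype(float);n=len(a);L=[]
    for i in range(n):
        p,q=a[i],a[(i+1)%n];d=(q-p);l=np.linalg.norm(d);d/=l;r=k-p
        s=r@d;t=np.abs(r[:,0]*d[1]-r[:,1]*d[0]);w=k[(s>.12*l)&(s<.88*l)&(t<2.5)]
        v=cv2.fitLine(w.astype(np.float32),cv2.DIST_HUBER,0,.01,.01).ravel();N=np.array([-v[1],v[0]]);
        off=N@v[2:];sgn=np.sign(N@a.mean(0)-off);off-=sgn*.5;L.append((N,off))
    return np.array([np.linalg.solve([L[i-1][0],L[i][0]],[L[i-1][1],L[i][1]]) for i in range(n)])+[x0,y0]
E
python3 - <<'E'
from h import *
import pickle
W=pickle.load(open("wrist0.pkl","rb"));S=pickle.load(open("scene0.pkl","rb"));D=pickle.load(open("side0.pkl","rb"))
hs=cv2.cvtColor(S["pixels"],cv2.COLOR_BGR2HSV);hd=cv2.cvtColor(D["pixels"],cv2.COLOR_BGR2HSV)
print(hs[245,340],hs[262,370],hs[268,330],hd[175,270],hd[190,250],hd[185,300])
qs=quad(S,(295,212,395,285),(5,120,105),(20,255,255));qd=quad(D,(228,148,320,205),(5,120,85),(20,255,255))
print(qs.round(1).tolist(),qd.round(1).tolist())
# manual pairs
for n,s,d in(("FL",(369.5,220.3),(271.4,193)),("FR",(304,236.5),(312.3,164.8)),("BL",(389.5,256.8),(233.9,178.4)),("BR",(318,275.8),(276.6,153))):
    x,r=tri((S,D),(s,d));print(n,x.round(4),np.round(r,4))
# bed corners scene/ side
for n,s,d in(("bed near-left (robot,left)",(376,158),(352,300)),):
    x,r=tri((S,D),(s,d));print(n,x.round(4),np.round(r,4))
g=np.array([[.5246,0,.1964]])
print(proj(S,g),proj(D,g),proj(W,g))
E
```

```text
[ 12 127 156] [ 15 125  96] [ 12 131 136] [ 14 154 196] [ 14 116  97] [  9  34 119]
[[368.8, 219.4], [389.8, 256.4], [316.8, 276.2], [302.4, 236.7]] [[312.2, 164.6], [272.8, 191.6], [233.4, 191.0], [273.5, 151.6]]
FL [0.6626 0.1075 0.0765] [0.0022 0.0022]
FR [ 0.6195 -0.0942  0.077 ] [0.0014 0.0014]
BL [0.807  0.0753 0.0763] [0.0016 0.0016]
BR [ 0.7635 -0.1264  0.0776] [0.0002 0.0002]
bed near-left (robot,left) [0.3415 0.3579 0.0131] [0.01 0.01]
[[314.74451708 176.49095957]] [[329.58224662 148.37240644]] [[316.88388881 234.37752347]]
```

Request:
{"method": "apply_moves", "body": {"increments": "0 0 0 0.3 0.5 0 1;0 0 0 0.3 0.5 0 1;0 0 0 0.3 0.5 0 1;0 0 0 0.3 0.5 0 1;0 0 0 0.3 0.5 0 1;0 0 0 0 0 0 1;0 0 0 0 0 0 1;0 0 0 0 0 0 1;0 0 0 0 0 0 1;0 0 0 0 0 0 1", "squeeze": 30}}

```text
time: 0.98
tool_pos: [0.5987, 0.0457, 0.1929]
eef_rot: [[0.002, 1.0, -0.01], [1.0, -0.002, -0.0], [-0.0, -0.01, -1.0]]
contact_force: [-0.1, -0.5, -0.3]
gripper_width: 0.0001
```

Run:
```python
from h import *
import pickle
c=cam("wrist"); cv2.imwrite("pics/wrist1.png",c["pixels"]); pickle.dump(c,open("wrist1.pkl","wb"))
s=state();print(s["time"],s["tool_pos"],s["contact_force"],s["gripper_width"])
```

```text
1.0333 [0.5986991  0.04567345 0.19302162] [-0.05955787  0.72252632  0.22624391] 3.901679263382384e-05
```

View pics/wrist1.png

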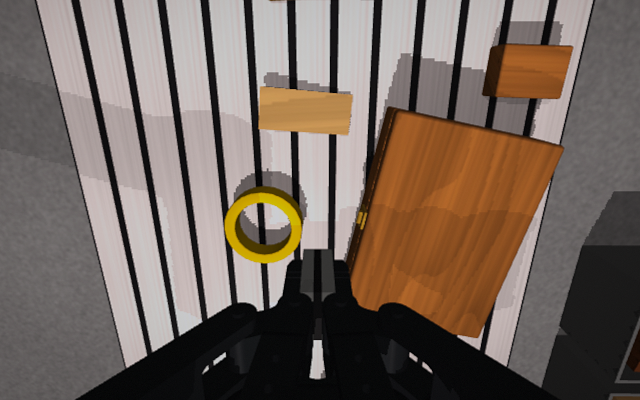

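```bash
python3 - <<'E'
from h import *
import pickle
W=pickle.load(open("wrist1.pkl","rb"));W0=pickle.load(open("wrist0.pkl","rb"))
q=quad(W,(340,95,575,345),(5,120,70),(20,255,255));print("lid",q.round(1).tolist(),ray(W,q,.084).round(4).tolist())
for C,r in((W,(250,75,365,145)),(W0,(310,20,440,110))):
    w=quad(C,r,(10,90,60),(25,255,255));print("wedge",w.round(1).tolist());print(ray(C,w,.038).round(4).tolist(),ray(C,w,.022).round(4).tolist())
    h=cv2.inRange(cv2.cvtColor(C["pixels"],cv2.COLOR_BGR2HSV),(22,150,90),(32,255,255));k=max(cv2.findContours(h,0,1)[0],key=cv2.contourArea);e=cv2.fitEllipse(k);print("tape",e[0],ray(C,e[0],.044).round(4))
s=state();print(proj(W,s["tool_pos"]))
E
python3 -c "
import cv2
a=cv2.imread('pics/wrist1.png')[70:300,240:580];cv2.imwrite('pics/c4.png',cv2.resize(a,None,fx=2.3,fy=2.3,interpolation=0))"
```

```text
lid [[396.8, 109.4], [564.6, 146.2], [476.6, 339.7], [348.8, 289.9]] [[0.6638, 0.1075, 0.084], [0.8089, 0.077, 0.084], [0.7658, -0.1286, 0.084], [0.6293, -0.0676, 0.084]]
wedge [[260.4, 85.7], [352.3, 94.2], [347.9, 135.1], [256.8, 128.3]]
[[0.544, 0.1258, 0.038], [0.6308, 0.118, 0.038], [0.6277, 0.0795, 0.038], [0.5381, 0.0861, 0.038]] [[0.5413, 0.1256, 0.022], [0.6323, 0.1174, 0.022], [0.629, 0.077, 0.022], [0.5351, 0.084, 0.022]]
tape (262.6568908691406, 227.2206268310547) [[ 0.5392 -0.0174  0.044 ]]
wedge [[337.1, 32.6], [429.8, 44.5], [421.0, 88.6], [331.9, 79.2]]
[[0.5427, 0.1257, 0.038], [0.6277, 0.1158, 0.038], [0.6236, 0.0773, 0.038], [0.5385, 0.0859, 0.038]] [[0.5435, 0.1276, 0.022], [0.6326, 0.1173, 0.022], [0.6283, 0.077, 0.022], [0.5392, 0.0859, 0.022]]
tape (330.87286376953125, 185.55596923828125) [[ 0.5387 -0.0175  0.044 ]]
[[316.86601626 234.36445849]]
```

View pics/c4.png

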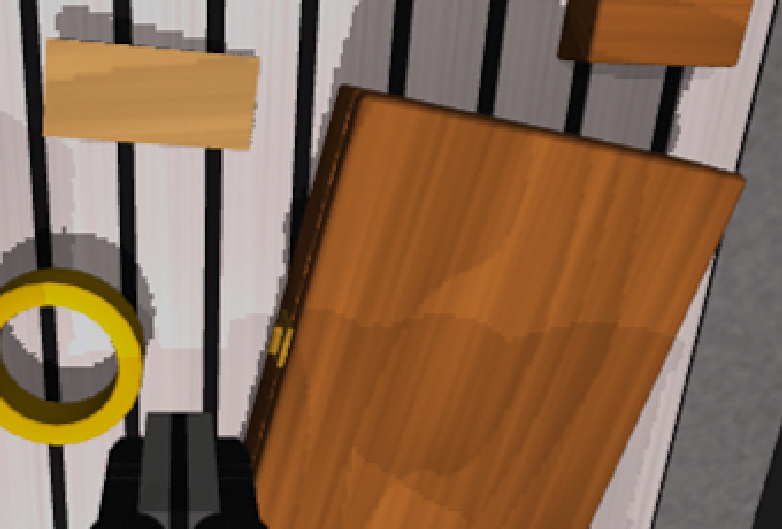

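Request:
{"method": "apply_moves", "body": {"increments": "0 0 0 0.4 -0.57 0 1;0 0 0 0.4 -0.57 0 1;0 0 0 0.4 -0.57 0 1;0 0 0 0.4 -0.57 0 1;0 0 0 0.4 -0.57 0 1;0 0 0.3 0 0 0.5 1;0 0 0.3 0 0 0.8 1;0 0 0.3 0 0 0.8 1;0 0 0 0 0 0.6 1;0 0 0 0 0 0 1"}}

```text
time: 1.87
tool_pos: [0.5072, 0.105, 0.1147]
eef_rot: [[0.105, 0.994, 0.0], [0.994, -0.105, -0.0], [-0.0, 0.0, -1.0]]
contact_force: [-0.1, -0.7, -1.1]
gripper_width: -0.0001
```

Run:
```python
from h import *
import pickle
c=cam("wrist"); cv2.imwrite("pics/wrist2.png",c["pixels"]); pickle.dump(c,open("wrist2.pkl","wb"))
s=state();print(s["time"],s["tool_pos"],s["eef_rot"].round(3),s["contact_force"],s["gripper_width"])
D=pickle.load(open("side0.pkl","rb"));print(ray(D,[(276,238)],.028))
```

```text
1.9167 [0.50811978 0.10496905 0.11631175] [[ 0.105  0.994  0.002]
 [ 0.994 -0.105 -0.   ]
 [ 0.     0.002 -1.   ]] [-0.08677987  0.66327581  0.12597707] -0.0001940464585667278
[[0.58472703 0.23147527 0.028     ]]
```

View pics/wrist2.png

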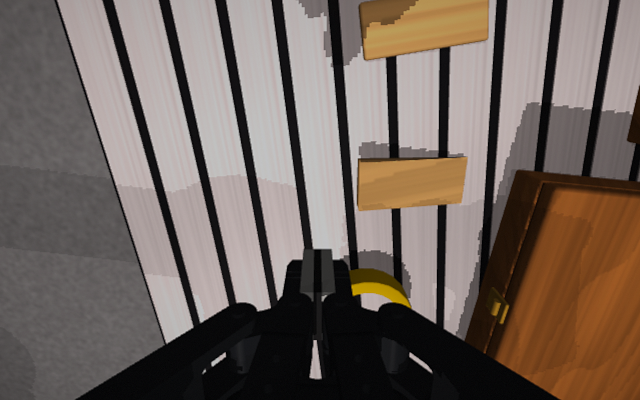

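Request:
{"method": "apply_moves", "body": {"increments": "0 0 0 0 0 0.6 1;0 0 0 0 0 0.6 1;0 0 0 0 0 0.6 1;0 0 0 0 0 0.6 1;0 0 0 0 0 0.4 1;0 0 0 0 0 0 1;0 0 0 0 0 0 1;0 0 0 0 0 0 1;0 0 0 0 0 0 1;0 0 0 0 0 0 1"}}

```text
time: 2.75
tool_pos: [0.519, 0.1038, 0.0445]
eef_rot: [[0.106, 0.994, 0.026], [0.994, -0.106, 0.001], [0.004, 0.026, -1.0]]
contact_force: [0.6, -0.8, 0.3]
gripper_width: -0.0
```

Run:
```python
from h import *
import pickle
c=cam("wrist"); cv2.imwrite("pics/wrist3.png",c["pixels"]); pickle.dump(c,open("wrist3.pkl","wb"))
s=state();print(s["time"],s["tool_pos"],s["eef_rot"].round(3),s["contact_force"],s["gripper_width"])
W=pickle.load(open("wrist2.pkl","rb"))
w=quad(W,(345,140,480,220),(10,90,60),(25,255,255));print(ray(W,w,.038).round(4).tolist(),ray(W,w,.022).round(4).tolist())
```

```text
2.8 [0.51912646 0.10382576 0.04462499] [[ 0.106  0.994  0.027]
 [ 0.994 -0.106  0.001]
 [ 0.004  0.027 -1.   ]] [-0.31558028 -0.19939277  0.13969725] -9.498029936116796e-05
[[0.6252, 0.1206, 0.038], [0.6219, 0.084, 0.038], [0.5372, 0.0858, 0.038], [0.5416, 0.129, 0.038]] [[0.6321, 0.1163, 0.022], [0.6285, 0.0774, 0.022], [0.5385, 0.0793, 0.022], [0.5432, 0.1252, 0.022]]
```

View pics/wrist3.png

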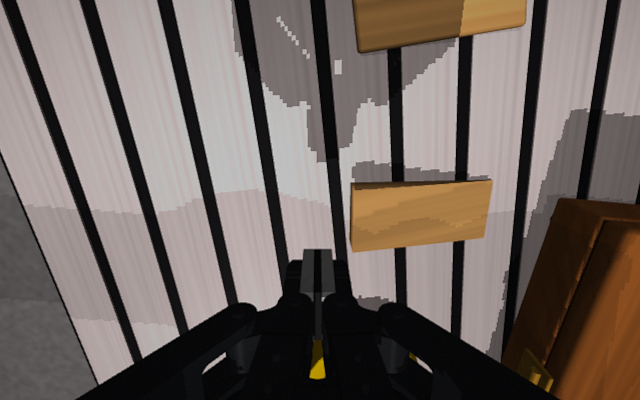

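Request:
{"method": "apply_moves", "body": {"increments": "0.26 0 0 0 0 0.2 1;0 0 0 0 0 0.2 1;0 0 0 0 0 0.1 1;0 0 0 0 0 0 1;0 0 0 0 0 0 1;0 0 0 0 0 0 1;0 0 0 0 0 0 1;0 0 0 0 0 0 1;0 0 0 0 0 0 1;0 0 0 0 0 0 1"}}

```text
time: 3.63
tool_pos: [0.52, 0.1042, 0.0315]
eef_rot: [[0.106, 0.994, 0.005], [0.994, -0.106, 0.004], [0.004, 0.004, -1.0]]
contact_force: [0.2, 0.3, -0.9]
gripper_width: 0.0001
```

Run:
```python
from h import *
s=state();print(s["time"],s["tool_pos"],s["eef_rot"].round(3),s["contact_force"],s["gripper_width"])
```

```text
3.6333 [0.52003581 0.10419305 0.03147648] [[ 0.106  0.994  0.005]
 [ 0.994 -0.106  0.004]
 [ 0.004  0.004 -1.   ]] [ 0.19265502  0.30842294 -0.85964737] 0.0001235518506367144
```

Request:
{"method": "apply_moves", "body": {"increments": "0 0 0 0 0.2 0 1;0 0 0 0 0.2 0 1;0 0 0 0 0.2 0 1;0 0 0 0 0.2 0 1;0 0 0 0 0.2 0 1;0 0 0 0 0.2 0 1;0 0 0 0 0.2 0 1;0 0 0 0 0.2 0 1;0 0 0 0 0 0 1;0 0 0 0 0 0 1"}}

```text
time: 4.47
tool_pos: [0.5743, 0.0983, 0.0316]
eef_rot: [[0.106, 0.994, 0.006], [0.994, -0.106, 0.004], [0.005, 0.006, -1.0]]
contact_force: [-0.3, 0.6, -0.5]
gripper_width: 0.0001
```

Run:
```python
from h import *
import pickle
c=cam("wrist"); cv2.imwrite("pics/wrist4.png",c["pixels"]); pickle.dump(c,open("wrist4.pkl","wb"))
s=state();print(s["time"],s["tool_pos"],s["eef_rot"].round(3),s["contact_force"],s["gripper_width"])
```

```text
4.5167 [0.57435472 0.09825418 0.03165967] [[ 0.106  0.994  0.006]
 [ 0.994 -0.106  0.004]
 [ 0.005  0.006 -1.   ]] [-0.74099859  0.0309313  -0.2027734 ] 5.055406216259478e-05
```

View pics/wrist4.png

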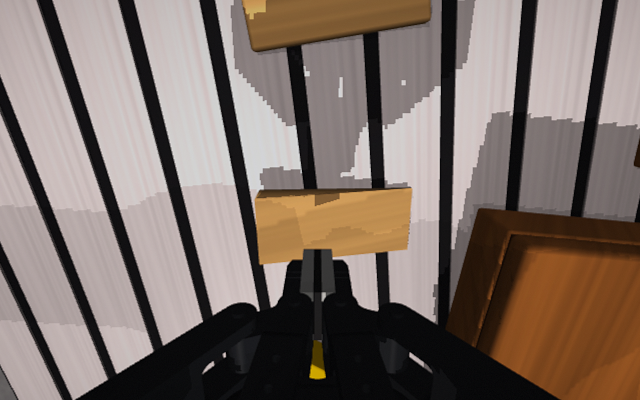

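Run:
```python
from h import *
import pickle
S=cam("scene");D=cam("side");W=pickle.load(open("wrist4.pkl","rb"))
s=state();R=s["eef_rot"];p=s["tool_pos"]
for dx in(0,.011):
  for dz in(0,-.005,-.01,-.015,-.019,-.03): print(dx,dz,proj(W,p+R@[dx,0,dz]).round(1), (proj(W,p+R@[dx,.0085,dz])-proj(W,p+R@[dx,-.0085,dz])).round(1))
w=quad(W,(245,175,425,275),(10,90,60),(25,255,255));print(w.round(1).tolist(),ray(W,w,.038).round(4).tolist(),ray(W,w,.022).round(4).tolist())
print(proj(S,p),proj(D,p),s["time"])
a=cv2.resize(S["pixels"][130:290,290:410],None,fx=3.5,fy=3.5,interpolation=2);b=cv2.resize(D["pixels"][90:250,230:350],None,fx=3.5,fy=3.5,interpolation=2)
cv2.imwrite("pics/c5.png",np.hstack([a[:560,:395],b[:560,:395]]))
cv2.imwrite("pics/side4.png",D["pixels"])
```

```text
0 0 [[316.  234.2]] [[29.2 -0. ]]
0 -0.005 [[316. 238.]] [[30. -0.]]
0 -0.01 [[316. 242.]] [[30.7 -0. ]]
0 -0.015 [[315.9 246.3]] [[31.5 -0. ]]
0 -0.019 [[315.9 249.8]] [[32.2 -0. ]]
0 -0.03 [[315.8 260.4]] [[34.2 -0. ]]
0.011 0 [[316.  216.7]] [[29.8 -0. ]]
0.011 -0.005 [[316.  220.2]] [[30.5 -0. ]]
0.011 -0.01 [[315.9 223.8]] [[31.3 -0. ]]
0.011 -0.015 [[315.9 227.6]] [[32.2 -0. ]]
0.011 -0.019 [[315.9 230.8]] [[32.9 -0. ]]
0.011 -0.03 [[315.8 240.4]] [[35. -0.]]
[[411.5, 188.8], [406.9, 249.4], [258.1, 263.7], [253.5, 190.9]] [[0.628, 0.1223, 0.038], [0.6248, 0.0861, 0.038], [0.5389, 0.0863, 0.038], [0.5437, 0.1303, 0.038]] [[0.6322, 0.1167, 0.022], [0.6287, 0.0772, 0.022], [0.5348, 0.0774, 0.022], [0.54, 0.1255, 0.022]]
[[350.12381159 213.68413954]] [[300.535731   211.06713212]] 4.6167
```

View pics/c5.png

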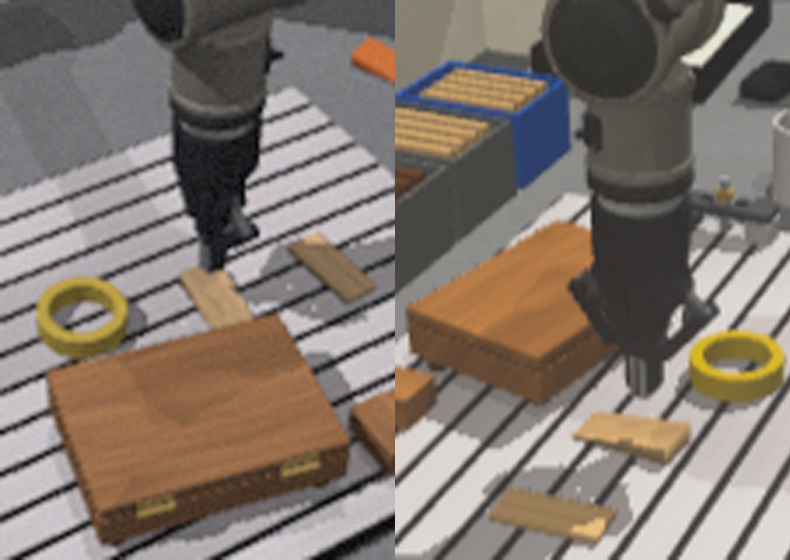

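Request:
{"method": "apply_moves", "body": {"increments": "0 0 0 0 -0.25 0 1;0 0 0 0 -0.25 0 1;0 0 0 0 -0.25 0 1;0 0 0 0 -0.25 0 1;0 0 0 0 -0.25 0 1;0 0 0 0 -0.25 0 1;0 0 0 0 -0.25 0 1;0 0 0 0 -0.25 0 1;0 0 0 0 -0.1 0 1;0 0 0 0 0 0 1"}}

```text
time: 5.45
tool_pos: [0.5015, 0.1062, 0.0318]
eef_rot: [[0.105, 0.994, 0.004], [0.994, -0.105, 0.004], [0.004, 0.004, -1.0]]
contact_force: [-0.5, 0.2, -0.3]
gripper_width: 0.0002
```

Request:
{"method": "apply_moves", "body": {"increments": "0 0 0 0 0 0.1 1;0 0 0 0 0 0.1 1;0 0 0 0 0 0 1;0 0 0 0 0 0 1;0 0 0 0 0 0 1;0 0 0 0 0 0 1;0 0 0 0 0 0 1;0 0 0 0 0 0 1;0 0 0 0 0 0 1;0 0 0 0 0 0 1"}}

```text
time: 6.28
tool_pos: [0.5033, 0.106, 0.025]
eef_rot: [[0.105, 0.994, 0.006], [0.994, -0.105, 0.004], [0.005, 0.005, -1.0]]
contact_force: [0.1, -0.6, -0.4]
gripper_width: -0.0004
```

Run:
```python
from h import *
S=cam("scene");D=cam("side");W=cam("wrist")
s=state();p=s["tool_pos"];print(p,s["eef_rot"].round(3),s["contact_force"],s["time"])
print(proj(S,p),proj(D,p),proj(W,p))
a=cv2.resize(S["pixels"][130:290,290:410],None,fx=3.5,fy=3.5,interpolation=2);b=cv2.resize(D["pixels"][90:250,230:350],None,fx=3.5,fy=3.5,interpolation=2)
cv2.imwrite("pics/c6.png",np.hstack([a[:560,:395],b[:560,:395]]))
cv2.imwrite("pics/wrist5.png",W["pixels"])
```

```text
[0.50328482 0.10598043 0.02500285] [[ 0.106  0.994  0.006]
 [ 0.994 -0.106  0.004]
 [ 0.005  0.005 -1.   ]] [-0.96776986  0.48923159 -0.29424036] 6.4333
[[340.73792369 201.59081087]] [[322.32763927 219.8515058 ]] [[316.77054064 234.19847076]]
```

View pics/c6.png

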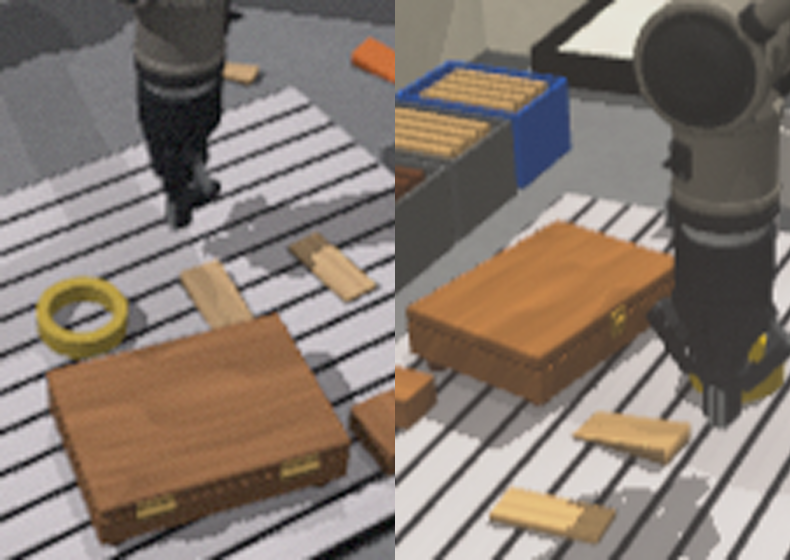

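View pics/wrist5.png

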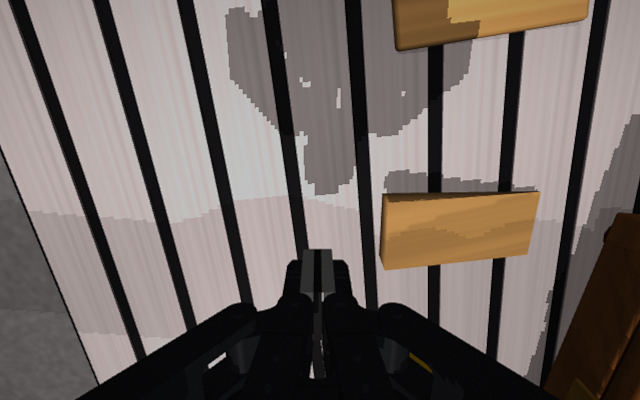

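```bash
python3 - <<'E'
from h import *
S=cam("scene");D=cam("side")
print(tri((S,D),((341.4,194.9),(322.9,211.0))))
# bed-plane check: thin end/butt corners of wedge, tape
E
python3 -c "
import cv2
a=cv2.imread('pics/wrist5.png')[170:400,230:430];cv2.imwrite('pics/c7.png',cv2.resize(a,None,fx=2.6,fy=2.6,interpolation=0))"
```

```text
(array([0.50256939, 0.10723816, 0.05561469]), [np.float64(0.0013329180751723562), np.float64(0.0013329180751724802)])
```

View pics/c7.png

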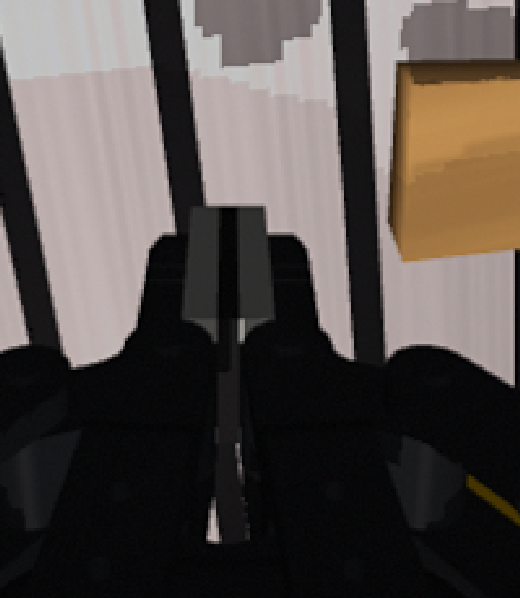

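Request:
{"method": "apply_moves", "body": {"increments": "0 0 0 0 0 0.1 1;0 0 0 0 0 0.1 1;0 0 0 0 0 0.1 1;0 0 0 0 0 0.1 1;0 0 0 0 0 0 1;0 0 0 0 0 0 1;0 0 0 0 0 0 1;0 0 0 0 0 0 1;0 0 0 0 0 0 1;0 0 0 0 0 0 1"}}

```text
time: 7.37
tool_pos: [0.5031, 0.106, 0.0114]
eef_rot: [[0.105, 0.994, 0.005], [0.994, -0.105, 0.004], [0.004, 0.005, -1.0]]
contact_force: [-0.1, -0.5, 0.4]
gripper_width: 0.0002
```

Run:
```python
from h import *
W=cam("wrist");D=cam("side")
s=state();p=s["tool_pos"];print(p,s["eef_rot"].round(3),s["contact_force"],s["time"],proj(D,p))
cv2.imwrite("pics/wrist6.png",np.hstack([cv2.resize(W["pixels"][120:400,200:480],None,fx=1.4,fy=1.4),cv2.resize(D["pixels"][150:250,260:360],(392,392),interpolation=2)]))
```

```text
[0.50311906 0.10602659 0.01136357] [[ 0.105  0.994  0.005]
 [ 0.994 -0.105  0.004]
 [ 0.004  0.005 -1.   ]] [-0.13128182 -0.77145535 -0.0038792 ] 7.4667 [[322.34639054 223.77631831]]
```

View pics/wrist6.png

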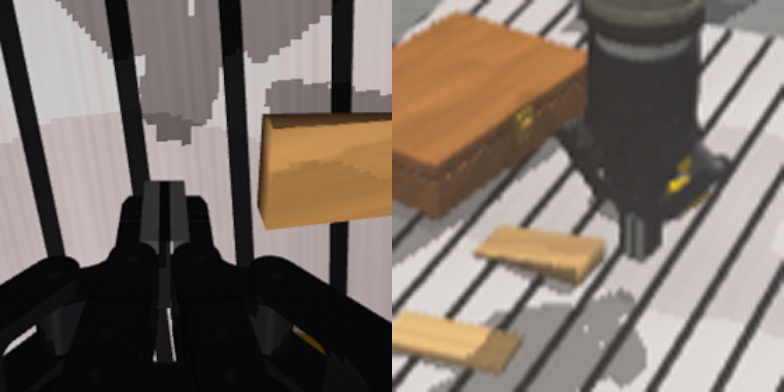

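Request:
{"method": "apply_moves", "body": {"increments": "0 0 0 0 0 0.1 1;0 0 0 0 0 0.1 1;0 0 0 0 0 0 1;0 0 0 0 0 0 1;0 0 0 0 0 0 1;0 0 0 0 0.1 0 1;0 0 0 0 0.1 0 1;0 0 0 0 0.1 0 1;0 0 0 0 0 0 1;0 0 0 0 0 0 1"}}

```text
time: 8.3
tool_pos: [0.5135, 0.105, 0.0049]
eef_rot: [[0.106, 0.994, 0.006], [0.994, -0.106, 0.004], [0.005, 0.005, -1.0]]
contact_force: [-0.2, -0.3, -0.2]
gripper_width: 0.0001
```

Run:
```python
from h import *
W=cam("wrist");D=cam("side")
s=state();p=s["tool_pos"];print(p,s["eef_rot"].round(3),s["contact_force"],s["time"],proj(D,p))
cv2.imwrite("pics/wrist7.png",np.hstack([cv2.resize(W["pixels"][120:400,200:480],None,fx=1.4,fy=1.4),cv2.resize(D["pixels"][150:250,260:360],(392,392),interpolation=2)]))
```

```text
[0.51338943 0.10501721 0.00492969] [[ 0.105  0.994  0.006]
 [ 0.994 -0.105  0.004]
 [ 0.005  0.005 -1.   ]] [ 2.61451774e-01 -6.63211487e-01 -1.32260513e-04] 8.4 [[319.12199832 224.5911784 ]]
```

View pics/wrist7.png

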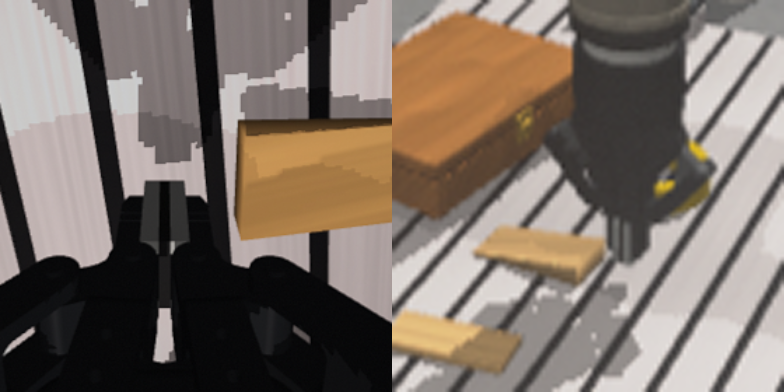

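Request:
{"method": "apply_moves", "body": {"increments": "-0.7 0 0 0 0 0 1;-0.7 0 0 0 0 0 1;-0.7 0 0 0 0 0 1;-0.7 0 0 0 0 0 1;-0.6 0 0 0 0 0 1;0 0 0 0 0 0 1;0 0 0 0 0 0 1;0 0 0 0 0 0 1;0 0 0 0 0 0 1;0 0 0 0 0 0 1"}}

```text
time: 9.23
tool_pos: [0.5185, 0.1078, 0.0155]
eef_rot: [[0.108, 0.931, 0.348], [0.994, -0.101, -0.038], [-0.0, 0.35, -0.937]]
contact_force: [0.1, -0.5, -1.0]
gripper_width: -0.0001
```

```bash
cat > look.py <<'E'
from h import *
import sys
n=sys.argv[1]
W=cam("wrist");D=cam("side")
s=state();p=s["tool_pos"];print(p.round(4),s["eef_rot"].round(3).tolist(),s["contact_force"].round(2),s["time"],proj(D,p).round(1))
cv2.imwrite(f"pics/{n}.png",np.hstack([cv2.resize(W["pixels"][100:400,200:500],(400,400)),cv2.resize(D["pixels"][140:240,230:330],(400,400),interpolation=2)]))
cv2.imwrite(f"pics/{n}_w.png",W["pixels"])
E
python3 look.py w8
```

```text
[0.5184 0.1077 0.0155] [[0.108, 0.931, 0.348], [0.994, -0.101, -0.038], [-0.0, 0.35, -0.937]] [0.34 0.54 0.32] 9.3333 [[317.2 221.7]]
```

View pics/w8.png

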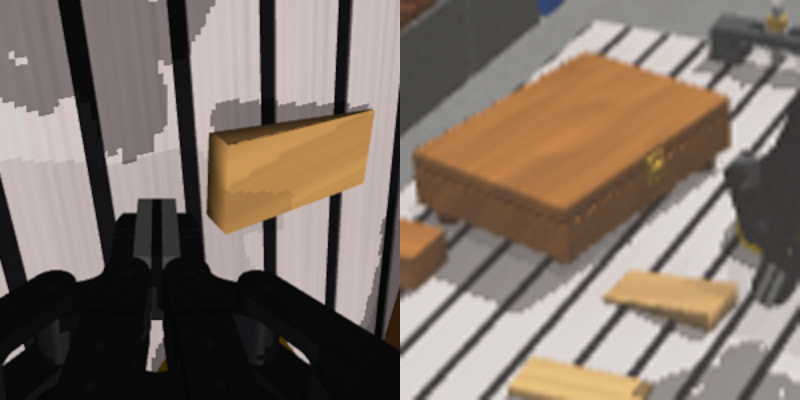

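Request:
{"method": "apply_moves", "body": {"increments": "0 0 0 -0.05 -0.04 0.1 1;0 0 0 -0.05 -0.04 0.1 1;0 0 0 0 -0.04 0.1 1;0 0 0 0 0 0 1;0 0 0 0 0 0 1;0 0 0 0 0.18 0.07 1;0 0 0 0 0.18 0.07 1;0 0 0 0 0.18 0.07 1;0 0 0 0 0 0 1;0 0 0 0 0 0 1"}}

```text
time: 10.17
tool_pos: [0.5403, 0.1032, 0.0089]
eef_rot: [[0.11, 0.934, 0.341], [0.994, -0.102, -0.041], [-0.003, 0.343, -0.939]]
contact_force: [-0.2, 0.0, -1.8]
gripper_width: -0.0
```

```bash
python3 look.py w9
```

```text
[0.5401 0.1032 0.0089] [[0.11, 0.934, 0.341], [0.994, -0.102, -0.041], [-0.003, 0.343, -0.939]] [0.67 0.15 0.5 ] 10.2667 [[310.8 221. ]]
```

View pics/w9.png

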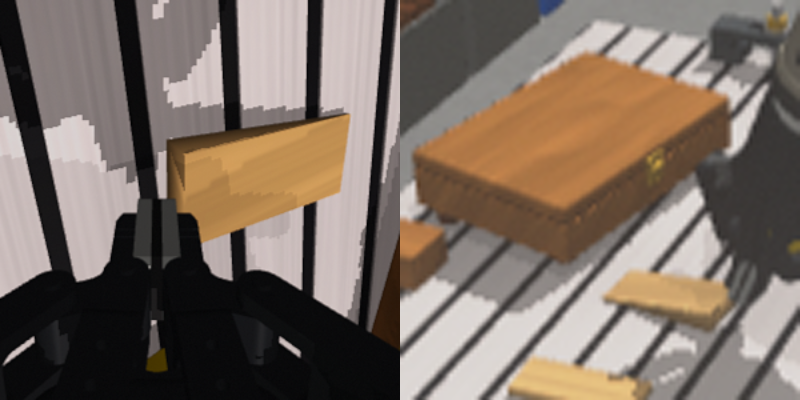

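Request:
{"method": "apply_moves", "body": {"increments": "0 0 0 0.17 0 0 1;0 0 0 0.17 0 0 1;0 0 0 0 0 0 1;0 0 0 0 0.18 0.07 1;0 0 0 0 0.18 0.07 1;0 0 0 0 0.18 0.07 1;0 0 0 0 0.18 0.07 1;0 0 0 0 0 0 1;0 0 0 0 0 0 1;0 0 0 0 0 0 1"}}

```text
time: 11.1
tool_pos: [0.5669, 0.1119, 0.0084]
eef_rot: [[0.109, 0.934, 0.341], [0.994, -0.102, -0.04], [-0.003, 0.344, -0.939]]
contact_force: [0.5, 0.5, 1.1]
gripper_width: 0.0001
```

```bash
python3 look.py w10
```

```text
[0.5665 0.1119 0.0083] [[0.109, 0.934, 0.341], [0.994, -0.101, -0.04], [-0.003, 0.343, -0.939]] [-0.75 -0.05 -0.13] 11.2 [[301.1 220.8]]
```

View pics/w10.png

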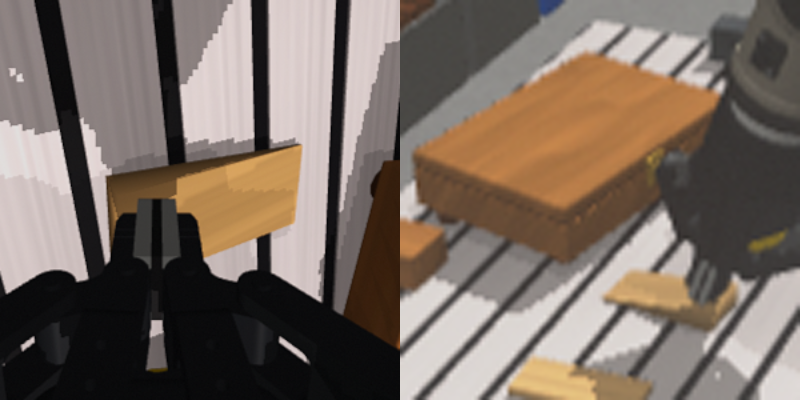

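Request:
{"method": "apply_moves", "body": {"increments": "0 0 0 0 -0.3 -0.11 1;0 0 0 0 -0.3 -0.11 1;0 0 0 0 -0.3 -0.11 1;0 0 0 -0.17 -0.3 -0.11 1;0 0 0 -0.17 0 0 1;0 0 0 0 0 0 1;0 0 0 0 -0.04 0.11 1;0 0 0 0 -0.04 0.11 1;0 0 0 0 0 0 1;0 0 0 0 0 0 1"}}

```text
time: 12.03
tool_pos: [0.5223, 0.107, 0.0037]
eef_rot: [[0.11, 0.936, 0.335], [0.994, -0.101, -0.042], [-0.005, 0.337, -0.941]]
contact_force: [-1.1, 0.3, -0.2]
gripper_width: 0.0002
```

```bash
python3 look.py w11
```

```text
[0.5223 0.107  0.0037] [[0.109, 0.936, 0.335], [0.994, -0.101, -0.042], [-0.005, 0.337, -0.941]] [0.78 1.01 0.17] 12.1333 [[316.  224.6]]
```

View pics/w11.png

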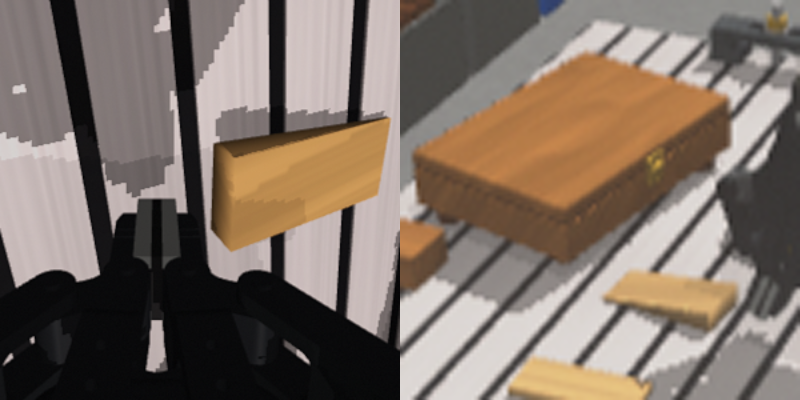

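Request:
{"method": "apply_moves", "body": {"increments": "0 0 0 0 -0.04 0.1 1;0 0 0 0 -0.04 0.1 1;0 0 0 0 -0.04 0.1 1;0 0 0 0 0 0 1;0 0 0 0 0 0 1;0 0 0 0 0 0 1;0 0 0 0 0 0 1;0 0 0 0 0 0 1;0 0 0 0 0 0 1;0 0 0 0 0 0 1"}}

```text
time: 12.97
tool_pos: [0.5241, 0.1084, -0.0029]
eef_rot: [[0.111, 0.938, 0.328], [0.994, -0.101, -0.045], [-0.009, 0.331, -0.944]]
contact_force: [0.4, -0.1, -0.1]
gripper_width: -0.0003
```

```bash
python3 look.py w12
```

```text
[ 0.5241  0.1083 -0.0029] [[0.111, 0.938, 0.328], [0.994, -0.102, -0.045], [-0.009, 0.331, -0.944]] [ 1.04 -0.31 -0.21] 13.0667 [[315.2 226.6]]
```

View pics/w12.png

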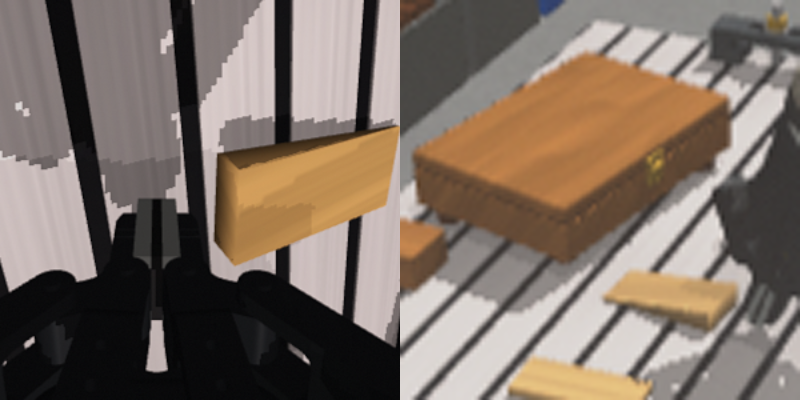

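Request:
{"method": "apply_moves", "body": {"increments": "0 0 0 0 -0.04 0.1 1;0 0 0 0 -0.04 0.1 1;0 0 0 0 0 0 1;0 0 0 0 0 0 1;0 0 0 0 0.18 0.07 1;0 0 0 0 0.18 0.07 1;0 0 0 0 0.18 0.07 1;0 0 0 0 0.18 0.07 1;0 0 0 0 0 0 1;0 0 0 0 0 0 1"}}

```text
time: 13.9
tool_pos: [0.5514, 0.1062, -0.0082]
eef_rot: [[0.111, 0.94, 0.324], [0.994, -0.102, -0.046], [-0.011, 0.327, -0.945]]
contact_force: [-1.9, -0.4, -0.7]
gripper_width: -0.0
```

```bash
python3 look.py w13
```

```text
[ 0.5512  0.1063 -0.0081] [[0.111, 0.94, 0.324], [0.994, -0.102, -0.046], [-0.011, 0.327, -0.945]] [ 0.03 -0.29 -0.63] 14.0 [[306.9 225.5]]
```

View pics/w13.png

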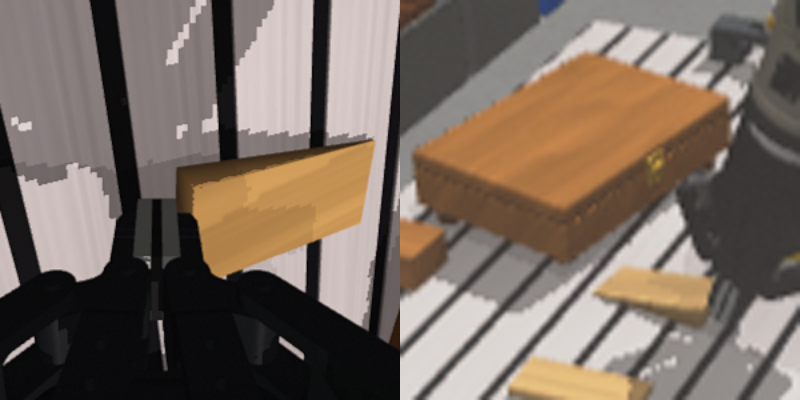

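Request:
{"method": "apply_moves", "body": {"increments": "0 0 0 0 0.18 0.07 1;0 0 0 0 0.18 0.07 1;0 0 0 0 0.18 0.07 1;0 0 0 0 0.18 0.07 1;0 0 0 0 0.18 0.07 1;0 0 0 0 0 0 1;0 0 0 0 0 0 1;0 0 0 0 0 0 1;0 0 0 0 0 0 1;0 0 0 0 0 0 1"}}

```text
time: 14.83
tool_pos: [0.5826, 0.1026, -0.0096]
eef_rot: [[0.111, 0.94, 0.323], [0.994, -0.102, -0.047], [-0.011, 0.326, -0.945]]
contact_force: [-0.5, -0.2, 0.4]
gripper_width: 0.0003
```

```bash
python3 look.py w14
```

```text
[ 0.5826  0.1027 -0.0096] [[0.111, 0.94, 0.323], [0.994, -0.102, -0.046], [-0.011, 0.326, -0.945]] [ 0.68 -0.04 -0.2 ] 14.9333 [[297.5 222.8]]
```

View pics/w14.png

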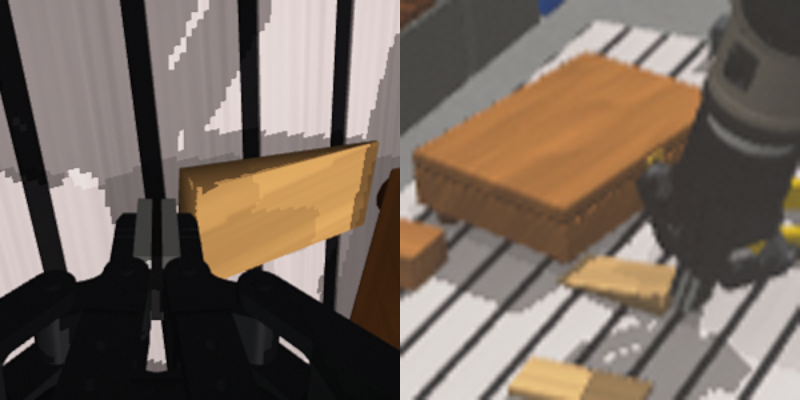

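Request:
{"method": "apply_moves", "body": {"increments": "0 0 0 0 0.09 0.035 1;0 0 0 0 0.09 0.035 1;0 0 0 0 0.09 0.035 1;0 0 0 0 0.09 0.035 1;0 0 0 0 0 0 1;0 0 0 0 0 0 1;0 0 0 0 0 0 1;0 0 0 0 0 0 1;0 0 0 0 0 0 1;0 0 0 0 0 0 1"}}

```text
time: 15.77
tool_pos: [0.5951, 0.1013, -0.0101]
eef_rot: [[0.111, 0.94, 0.323], [0.994, -0.101, -0.046], [-0.011, 0.326, -0.945]]
contact_force: [-0.4, -0.4, -0.6]
gripper_width: -0.0002
```

```bash
python3 look.py w15
```

```text
[ 0.5951  0.1013 -0.0101] [[0.111, 0.94, 0.323], [0.994, -0.101, -0.046], [-0.011, 0.326, -0.945]] [ 0.12  0.79 -0.46] 15.8667 [[293.8 221.7]]
```

View pics/w15_w.png

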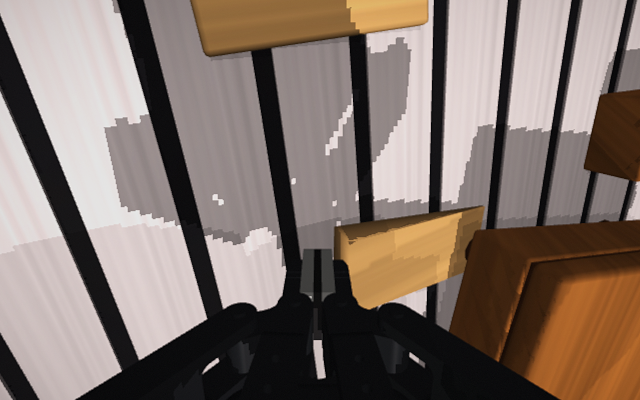

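View pics/w15.png

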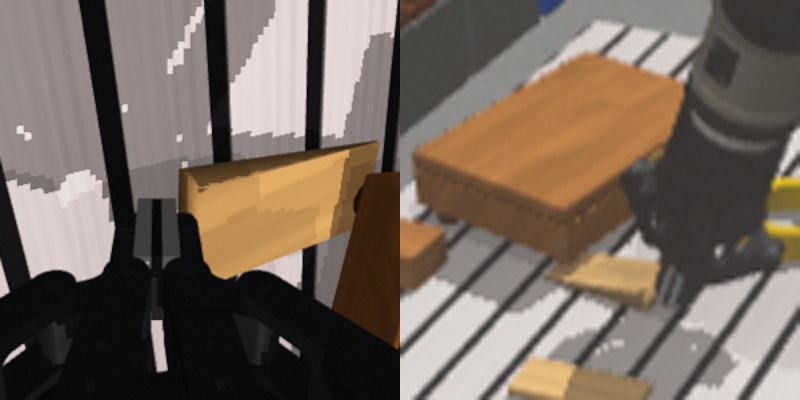

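Request:
{"method": "apply_moves", "body": {"increments": "0 0 0 0 0.06 0.023 1;0 0 0 0 0.06 0.023 1;0 0 0 0 0.06 0.023 1;0 0 0 0 0.06 0.023 1;0 0 0 0 0.06 0.023 1;0 0 0 0 0.06 0.023 1;0 0 0 0 0.06 0.023 1;0 0 0 0 0.06 0.023 1;0 0 0 0 0.06 0.023 1;0 0 0 0 0.06 0.023 1"}}

```text
time: 16.7
tool_pos: [0.613, 0.0992, -0.0108]
eef_rot: [[0.111, 0.942, 0.318], [0.994, -0.101, -0.047], [-0.012, 0.321, -0.947]]
contact_force: [-16.1, 3.7, 16.4]
gripper_width: -0.0001
```

```bash
python3 look.py w16
```

```text
[ 0.6132  0.0992 -0.0108] [[0.111, 0.942, 0.318], [0.994, -0.101, -0.047], [-0.012, 0.321, -0.947]] [-8.93  1.07  8.55] 16.8 [[288.6 220.2]]
```

View pics/w16_w.png

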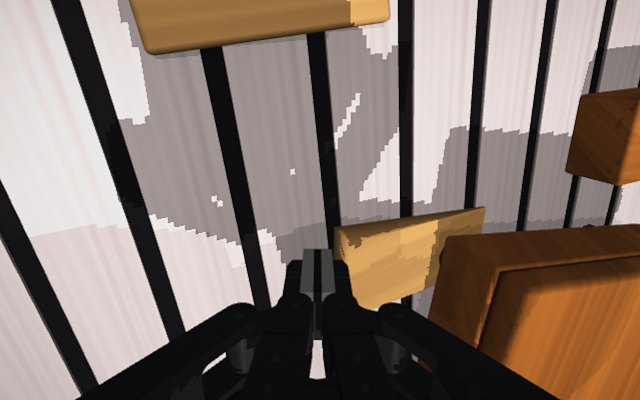

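Request:
{"method": "apply_moves", "body": {"increments": "0 0 0 0 -0.15 -0.06 1;0 0 0 0 -0.3 -0.12 1;0 0 0 0 -0.3 -0.12 1;0 0 0 0 -0.3 -0.12 1;0 0 0 0 -0.2 -0.12 1;0 0 0 0 0.1 -0.5 1;0 0 0 0 0.1 -0.5 1;0 0 0 0 0.1 -0.5 1;0 0 0 0 0.1 -0.5 1;0 0 0 0 0 0 1"}}

```text
time: 17.63
tool_pos: [0.5565, 0.106, 0.0537]
eef_rot: [[0.11, 0.943, 0.314], [0.994, -0.1, -0.047], [-0.013, 0.317, -0.948]]
contact_force: [1.2, 0.3, 0.1]
gripper_width: -0.0002
```

```bash
python3 look.py w17
python3 - <<'E'
from h import *
import pickle
S=cam("scene");S0=pickle.load(open("scene0.pkl","rb"))
for C in(S0,S):
    q=quad(C,(295,212,395,285),(5,120,105),(20,255,255));q=q[np.argsort(q[:,1])];print(q.round(2).tolist(),ray(C,q,.084).round(4).tolist())
d=cv2.absdiff(S["pixels"],S0["pixels"])[200:290,290:410]
cv2.imwrite("pics/d17.png",cv2.resize(np.hstack([d*3,S["pixels"][200:290,290:410]]),None,fx=3.3,fy=3.3,interpolation=0))
E
```

```text
[0.5555 0.1057 0.0513] [[0.11, 0.944, 0.31], [0.994, -0.101, -0.047], [-0.014, 0.314, -0.949]] [ 0.37 -0.13 -1.06] 17.7333 [[305.3 208.1]]
[[368.83, 219.36], [302.38, 236.73], [389.8, 256.35], [316.76, 276.18]] [[0.6661, 0.1046, 0.084], [0.625, -0.1006, 0.084], [0.8121, 0.0735, 0.084], [0.7671, -0.1318, 0.084]]
[[368.85, 219.39], [302.59, 236.62], [389.81, 256.64], [316.27, 276.24]] [[0.6662, 0.1046, 0.084], [0.6249, -0.0999, 0.084], [0.8129, 0.073, 0.084], [0.7666, -0.133, 0.084]]
```

View pics/d17.png

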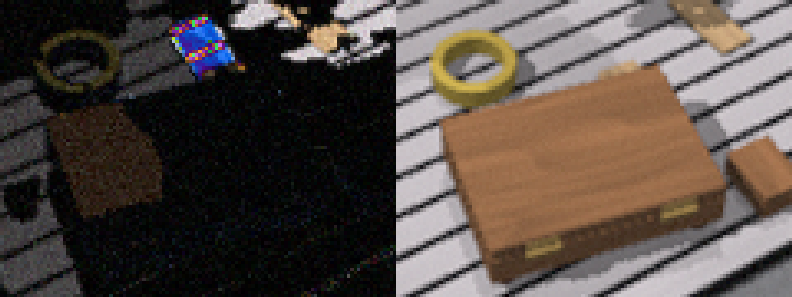

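View pics/w17.png

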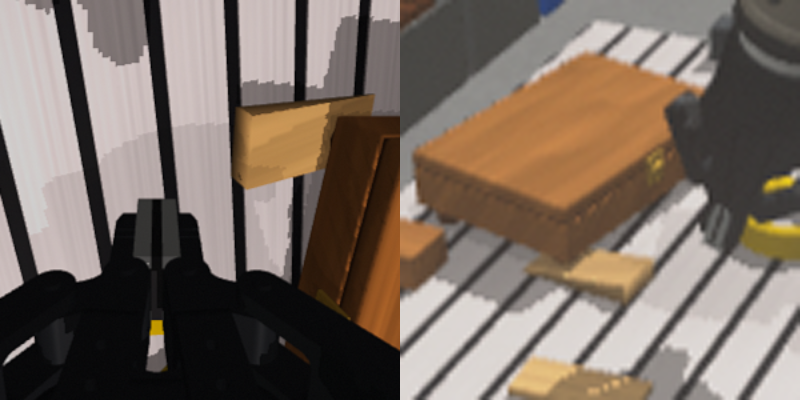

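Request:
{"method": "apply_moves", "body": {"increments": "0 0 0 0 0 -0.8 1;0 0 0 0 0 -0.8 1;0.75 0 0 0 0 -0.6 1;0.75 0 0 0 0 -0.6 1;0.75 0 0 0 0 0 1;0.75 0 0 0 0 0 1;0 0 0 0 0 0 1;0 0 0 0 0 0 1;0 0 0 0 0 0 1;0 0 0 0 0 0 1"}}

```text
time: 18.62
tool_pos: [0.521, 0.1086, 0.1208]
eef_rot: [[0.11, 0.993, -0.032], [0.994, -0.111, -0.016], [-0.019, -0.03, -0.999]]
contact_force: [-0.0, 0.2, -0.6]
gripper_width: 0.0001
```

```bash
python3 look.py w18
```

```text
[0.5209 0.1087 0.1212] [[0.11, 0.993, -0.032], [0.994, -0.11, -0.016], [-0.019, -0.03, -0.999]] [-0.15 -0.24  0.63] 18.7167 [[316.1 190.1]]
```

View pics/w18_w.png

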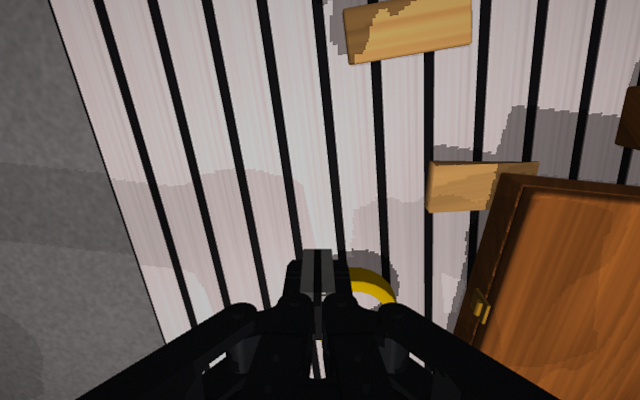

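Request:
{"method": "apply_moves", "body": {"increments": "-0.3 0.16 0 -0.1 0.65 0 1;0 0 0 0 0.65 0 1;0 0 0 0 0.65 0 1;0 0 0 0 0.65 0 1;0 0 0 0 0.65 0 1;0 0 0 0 0.65 0 1;0 0 0 0 0.65 0 1;0 0 0 0 0.65 0 1;0 0 0 0 0 0 1;0 0 0 0 0 0 1"}}

```text
time: 19.55
tool_pos: [0.676, 0.0899, 0.1203]
eef_rot: [[0.107, 0.994, 0.004], [0.994, -0.107, -0.004], [-0.003, 0.004, -1.0]]
contact_force: [0.1, -0.8, 0.3]
gripper_width: -0.0003
```

```bash
python3 look.py w19
```

```text
[0.6755 0.0899 0.1205] [[0.106, 0.994, 0.003], [0.994, -0.106, -0.004], [-0.003, 0.004, -1.0]] [-0.64 -0.28 -0.43] 19.65 [[268.6 176.3]]
```

View pics/w19_w.png

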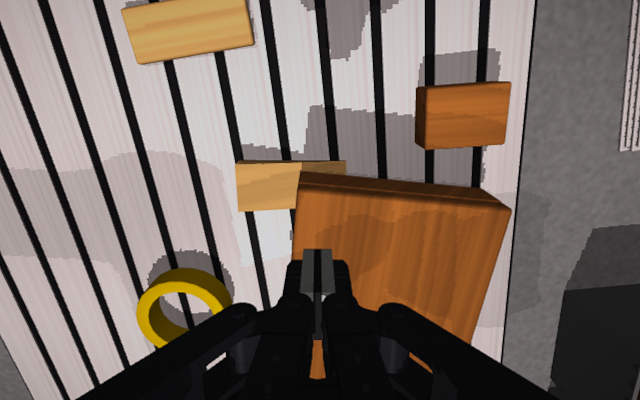

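View pics/w19.png

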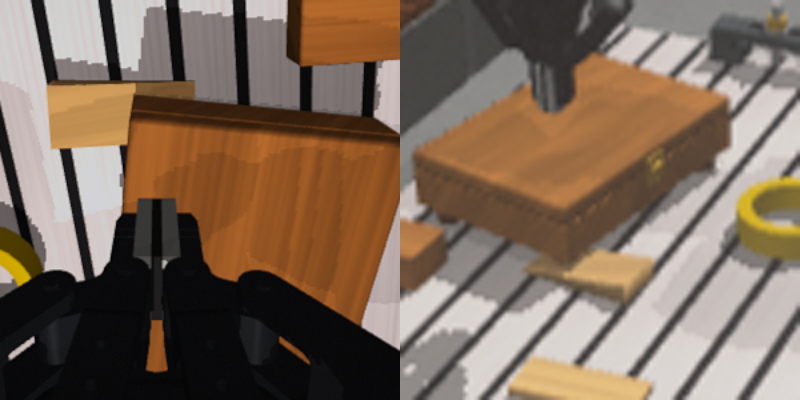

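Request:
{"method": "apply_moves", "body": {"increments": "0 0 0 0 0 0.4 1;0 0 0 0 0 0.4 1;0 0 0 0 0 0.4 1;0 0 0 0 0 0.4 1;0 0 0 0 0 0.3 1;0 0 0 0 0 0 1;0 0 0 0 0 0 1;0 0 0 0 0 0 1;0 0 0 0 0 0 1;0 0 0 0 0 0 1"}}

```text
time: 20.48
tool_pos: [0.6708, 0.0919, 0.0667]
eef_rot: [[0.104, 0.995, 0.007], [0.995, -0.104, -0.004], [-0.003, 0.007, -1.0]]
contact_force: [-0.6, 0.5, -0.7]
gripper_width: 0.0001
```

```bash
python3 look.py w20
```

```text
[0.671  0.0919 0.0667] [[0.104, 0.995, 0.007], [0.995, -0.104, -0.004], [-0.003, 0.007, -1.0]] [ 0.03 -0.9   0.85] 20.5833 [[270.8 192.9]]
```

View pics/w20.png

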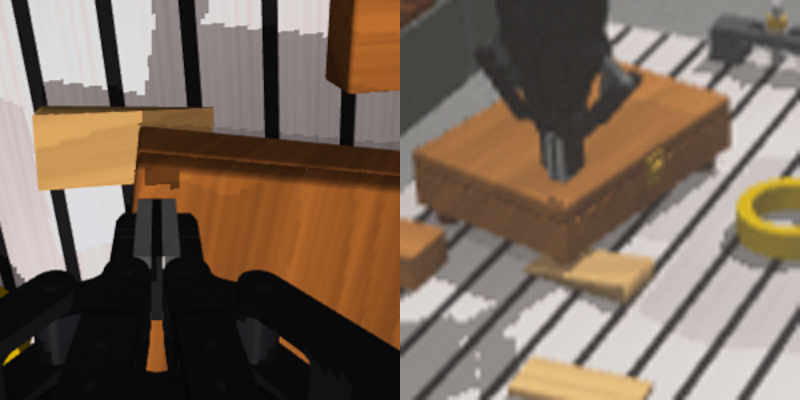

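Request:
{"method": "apply_moves", "body": {"increments": "0 0 0 -0.1 0.18 0.1 1;0 0 0 0 0 0.1 1;0 0 0 0 0 0.1 1;0 0 0 0 0 0.06 1;0 0 0 0 0 0.04 1;0 0 0 0 0 0.04 1;0 0 0 0 0 0.04 1;0 0 0 0 0 0.04 1;0 0 0 0 0 0.04 1;0 0 0 0 0 0 1"}}

```text
time: 21.42
tool_pos: [0.6773, 0.0877, 0.0501]
eef_rot: [[0.104, 0.995, 0.009], [0.995, -0.104, -0.004], [-0.003, 0.009, -1.0]]
contact_force: [0.3, 0.5, 0.0]
gripper_width: 0.0001
```

```bash
python3 look.py w21
```

```text
[0.6773 0.0877 0.0498] [[0.104, 0.995, 0.009], [0.995, -0.104, -0.004], [-0.003, 0.009, -1.0]] [ 0.57  0.04 -0.43] 21.5167 [[269.9 196.6]]
```

View pics/w21.png

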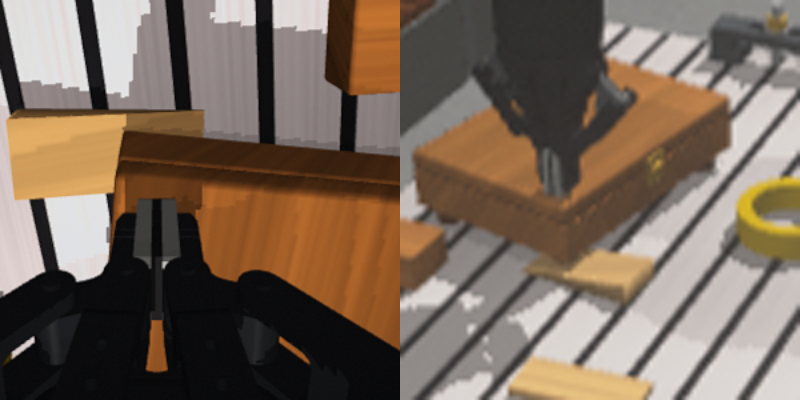

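Request:
{"method": "apply_moves", "body": {"increments": "0 0 0 0 0 0.03 1;0 0 0 0 0 0.03 1;0 0 0 0 0 0.03 1;0 0 0 0 0 0.03 1;0 0 0 0 0 0.03 1;0 0 0 0 0 0 1;0 0 0 0 0 0 1;0 0 0 0 0 0 1;0 0 0 0 0 0 1;0 0 0 0 0 0 1"}}

```text
time: 22.35
tool_pos: [0.6775, 0.0878, 0.0497]
eef_rot: [[0.104, 0.995, 0.011], [0.995, -0.104, -0.004], [-0.003, 0.011, -1.0]]
contact_force: [-0.1, -0.1, 2.1]
gripper_width: -0.0002
```

```bash
python3 look.py w22
```

```text
[0.6775 0.0878 0.0498] [[0.104, 0.995, 0.011], [0.995, -0.104, -0.004], [-0.003, 0.011, -1.0]] [-0.52 -0.06  1.99] 22.45 [[269.9 196.6]]
```

Request:
{"method": "apply_moves", "body": {"increments": "0 0 0 0 0 0.05 1;0 0 0 0 0 0.05 1;0 0 0 0 0 0.05 1;0 0 0 0 0 0.05 1;0 0 0 0 0 0.05 1;0 0 0 0 0 0.05 1;0 0 0 0 0 0.05 1;0 0 0 0 0 0.05 1;0 0 0 0 0 0.05 1;0 0 0 0 0 0.05 1"}}

```text
time: 23.28
tool_pos: [0.6778, 0.0878, 0.0496]
eef_rot: [[0.103, 0.995, 0.017], [0.995, -0.103, -0.005], [-0.003, 0.018, -1.0]]
contact_force: [-4.1, -1.5, 10.4]
gripper_width: 0.0002
```

```bash
python3 look.py w23
```

```text
[0.6778 0.0878 0.0496] [[0.103, 0.995, 0.017], [0.995, -0.103, -0.005], [-0.003, 0.018, -1.0]] [-4.83 -1.43 10.51] 23.3833 [[269.8 196.6]]
```

View pics/w23.png

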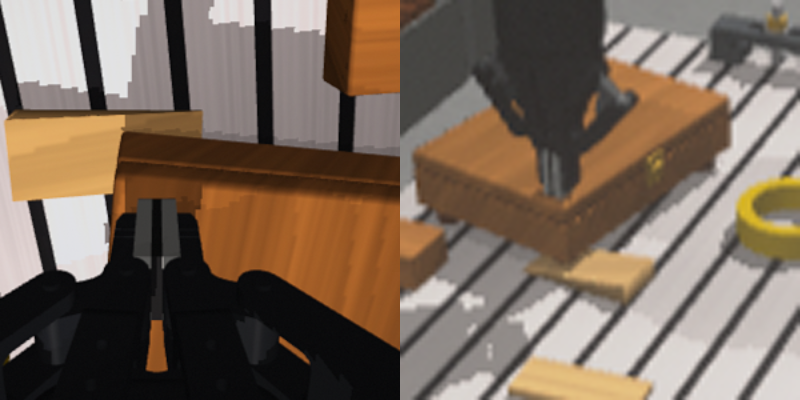

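Run:
```python
from h import *
import pickle
for n in("scene","side"):
    C0=pickle.load(open(n+"0.pkl","rb"));C=cam(n);cv2.imwrite(f"pics/{n}_end.png",C["pixels"])
    g0=cv2.cvtColor(C0["pixels"],6).astype(np.float32);g=cv2.cvtColor(C["pixels"],6).astype(np.float32)
    for nm,P in(("FL",(.663,.1087,.084)),("BL",(.8095,.077,.084)),("BR",(.765,-.128,.084)),("FR",(.6187,-.0965,.084)),("clasp/ref bed",(.75,.2,.02))):
        u,v=proj(C0,P)[0].astype(int);w=11
        a=g0[v-w:v+w,u-w:u+w];b=g[v-w:v+w,u-w:u+w]
        print(n,nm,(u,v),np.round(cv2.phaseCorrelate(a,b,cv2.createHanningWindow((2*w,2*w),cv2.CV_32F)),2))
print(state()["contact_force"],state()["time"])
```

```text
Traceback (most recent call last):
ValueError: setting an array element with a sequence. The requested array has an inhomogeneous shape after 1 dimensions. The detected shape was (2,) + inhomogeneous part.
```

View pics/scene_end.png

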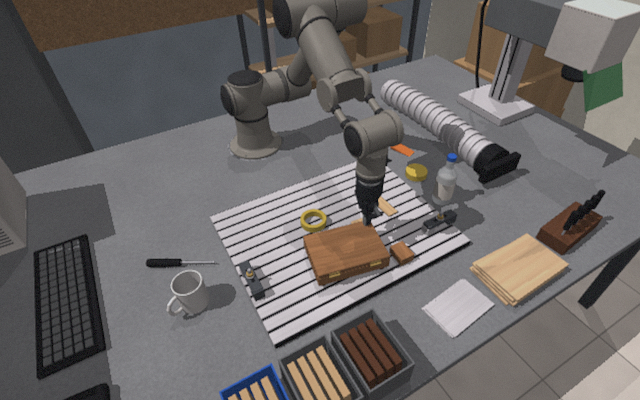

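```bash
python3 - <<'E'
from h import *
import pickle
for n in("scene","side"):
    C0=pickle.load(open(n+"0.pkl","rb"));C=cam(n);cv2.imwrite(f"pics/{n}_end2.png",C["pixels"])
    g0=cv2.cvtColor(C0["pixels"],6).astype(np.float32);g=cv2.cvtColor(C["pixels"],6).astype(np.float32)
    for nm,P in(("FL",(.663,.1087,.077)),("BL",(.8095,.077,.077)),("BR",(.765,-.128,.077)),("FR",(.6187,-.0965,.077)),("ref bed",(.82,.15,.03))):
        u,v=proj(C0,P)[0].astype(int);w=9
        a=g0[v-w:v+w,u-w:u+w];b=g[v-w:v+w,u-w:u+w]
        (d,r)=cv2.phaseCorrelate(a,b,cv2.createHanningWindow((2*w,2*w),cv2.CV_32F));print(n,nm,(u,v),np.round(d,2),round(r,2))
print(state()["contact_force"],state()["tool_pos"],state()["time"])
E
python3 -c "
import cv2
a=cv2.imread('pics/side_end2.png')[150:250,220:340];cv2.imwrite('pics/c24.png',cv2.resize(a,None,fx=6,fy=5.9,interpolation=2))"
```

```text
scene FL (np.int64(369), np.int64(219)) [-0.37  0.94] 0.62
scene BL (np.int64(389), np.int64(256)) [0.25 0.27] 0.92
scene BR (np.int64(317), np.int64(276)) [0.21 0.05] 0.97
scene FR (np.int64(302), np.int64(236)) [-0.18  0.27] 0.96
scene ref bed (np.int64(410), np.int64(259)) [-0.06  0.11] 1.0
side FL (np.int64(270), np.int64(193)) [0.27 0.48] 0.93
side BL (np.int64(232), np.int64(178)) [0.07 0.04] 1.01
side BR (np.int64(276), np.int64(152)) [ 0.21 -0.37] 0.96
side FR (np.int64(312), np.int64(164)) [-0.06 -0.03] 1.0
side ref bed (np.int64(217), np.int64(202)) [-0.04 -0.12] 0.98
[-4.49360925 -0.99313441 10.85333562] [0.67779833 0.08779488 0.04961344] 23.5333
```

View pics/c24.png

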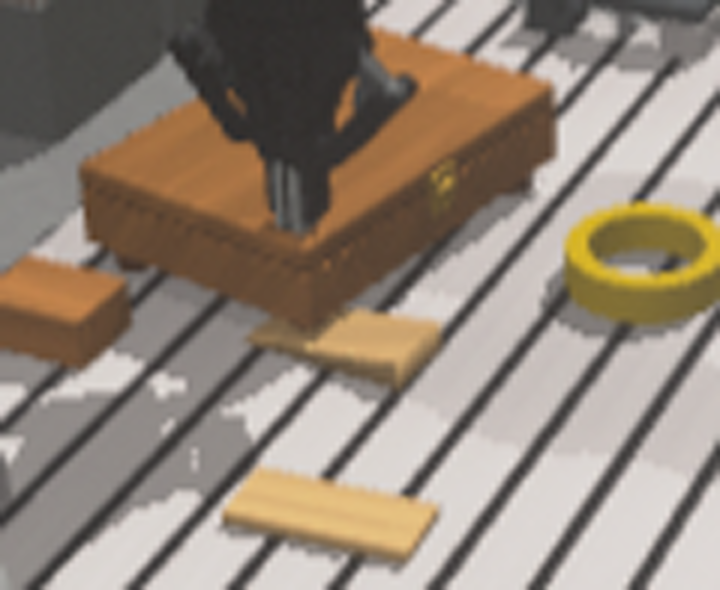

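Run:
```python
import cv2,numpy as np
I={n:cv2.cvtColor(cv2.imread(f"pics/{n}.png"),6)[:,400:].astype(np.float32) for n in("w19","w20","w21","w22","w23")}
for n in("w20","w21","w22","w23"):
    o=[]
    for (u,v) in((168,240),(250,180),(300,170),(40,170)):
        w=28;a=I["w19"][v-w:v+w,u-w:u+w];b=I[n][v-w:v+w,u-w:u+w]
        d,r=cv2.phaseCorrelate(a,b,cv2.createHanningWindow((2*w,2*w),cv2.CV_32F));o.append((np.round(np.array(d)/4,2).tolist(),round(r,2)))
    print(n,o)
```

```text
w20 [([-0.02, -0.04], 1.05), ([0.02, 0.01], 1.12), ([0.01, -0.01], 1.11), ([-0.0, -0.03], 0.92)]
w21 [([-0.01, 0.01], 1.04), ([0.0, 0.0], 1.09), ([0.02, -0.02], 1.11), ([-0.01, 0.01], 1.06)]
w22 [([-0.01, 0.02], 1.07), ([0.04, 0.02], 1.06), ([0.0, -0.01], 1.15), ([0.0, 0.01], 1.06)]
w23 [([-0.02, 0.01], 1.09), ([-0.01, -0.01], 1.15), ([0.0, 0.02], 1.04), ([0.01, 0.0], 0.95)]
```

Run:
```python
import cv2,numpy as np
a0=cv2.resize(cv2.imread("pics/side0.png")[140:240,230:330],(400,400),interpolation=2)
A=cv2.cvtColor(a0,6).astype(np.float32)
for n in("w8","w17","w19","w23"):
    B=cv2.cvtColor(cv2.imread(f"pics/{n}.png"),6)[:,400:].astype(np.float32);o=[]
    for (u,v) in((168,240),(168,225),(30,170),(330,160),(300,170),(40,290)):
        w=28;d,r=cv2.phaseCorrelate(A[v-w:v+w,u-w:u+w],B[v-w:v+w,u-w:u+w],cv2.createHanningWindow((2*w,2*w),cv2.CV_32F));o.append((np.round(np.array(d)/4,2).tolist(),round(r,2)))
    print(n,o)
```

```text
w8 [([-0.02, -0.01], 1.14), ([-0.03, 0.01], 1.18), ([0.02, -0.01], 1.15), ([0.07, 0.02], 0.5), ([-0.01, -0.01], 1.0), ([0.0, -0.02], 1.12)]
w17 [([0.02, -0.01], 0.98), ([-0.01, -0.01], 1.19), ([-0.02, 0.01], 1.09), ([-0.01, -0.12], 0.4), ([-0.02, -0.02], 0.43), ([0.03, 0.0], 1.13)]
w19 [([-0.02, -0.01], 0.89), ([-0.02, 0.02], 1.24), ([-0.01, -0.02], 1.07), ([0.01, 0.01], 1.03), ([-0.0, 0.02], 1.07), ([0.01, -0.02], 1.16)]
w23 [([0.04, -0.0], 0.88), ([-0.02, 0.01], 1.13), ([-0.0, -0.01], 1.13), ([0.0, 0.02], 1.09), ([-0.02, 0.01], 1.02), ([-0.02, 0.04], 1.1)]
```

Request:
{"method": "apply_moves", "body": {"increments": "0.05 0 0 0 -0.02 0.06 1;0.05 0 0 0 -0.02 0.06 1;0.05 0 0 0 -0.02 0.06 1;0 0 0 0 -0.02 0.07 1;0 0 0 0 -0.02 0.07 1;0 0 0 0 -0.02 0.07 1;0 0 0 0 -0.02 0.07 1;0 0 0 0 -0.02 0.07 1;0 0 0 0 -0.02 0.07 1;0 0 0 0 -0.02 0.07 1"}}

```text
time: 24.37
tool_pos: [0.678, 0.0878, 0.0496]
eef_rot: [[0.102, 0.994, 0.023], [0.995, -0.102, -0.004], [-0.002, 0.024, -1.0]]
contact_force: [-3.7, 0.0, 11.1]
gripper_width: 0.0001
```

```bash
python3 look.py w24
python3 - <<'E'
import cv2,numpy as np
A=cv2.cvtColor(cv2.imread("pics/w19.png"),6)[:,400:].astype(np.float32)
B=cv2.cvtColor(cv2.imread("pics/w24.png"),6)[:,400:].astype(np.float32)
for (u,v) in((168,240),(30,170),(330,160),(200,270)):
    w=28;d,r=cv2.phaseCorrelate(A[v-w:v+w,u-w:u+w],B[v-w:v+w,u-w:u+w],cv2.createHanningWindow((2*w,2*w),cv2.CV_32F));print(np.round(np.array(d)/4,2),round(r,2))
E
```

```text
[0.6779 0.0878 0.0496] [[0.102, 0.994, 0.023], [0.995, -0.102, -0.004], [-0.002, 0.024, -1.0]] [-3.88 -0.16 12.19] 24.4667 [[269.7 196.6]]
[ 0.01 -0.01] 1.02
[-0.   -0.01] 1.12
[-0.    0.02] 1.03
[-0.01  0.02] 1.08
```

Request:
{"method": "apply_moves", "body": {"increments": "0 0 0 0 -0.03 0.08 1;0 0 0 0 -0.03 0.09 1;0 0 0 0 -0.03 0.1 1;0 0 0 0 -0.04 0.1 1;0 0 0 0 -0.04 0.1 1;0 0 0 0 -0.04 0.1 1;0 0 0 0 -0.04 0.1 1;0 0 0 0 -0.04 0.1 1;0 0 0 0 -0.04 0.1 1;0 0 0 0 -0.04 0.1 1"}}

```text
time: 25.3
tool_pos: [0.6793, 0.0878, 0.0496]
eef_rot: [[0.102, 0.993, 0.061], [0.995, -0.101, -0.006], [-0.0, 0.062, -0.998]]
contact_force: [-4.6, -0.4, 15.0]
gripper_width: -0.0001
```

```bash
python3 look.py w25
python3 - <<'E'
import cv2,numpy as np
A=cv2.cvtColor(cv2.imread("pics/w19.png"),6)[:,400:].astype(np.float32)
B=cv2.cvtColor(cv2.imread("pics/w25.png"),6)[:,400:].astype(np.float32)
for (u,v) in((168,240),(30,170),(330,160),(200,270)):
    w=28;d,r=cv2.phaseCorrelate(A[v-w:v+w,u-w:u+w],B[v-w:v+w,u-w:u+w],cv2.createHanningWindow((2*w,2*w),cv2.CV_32F));print(np.round(np.array(d)/4,2),round(r,2))
E
```

```text
[0.6792 0.0878 0.0496] [[0.102, 0.993, 0.061], [0.995, -0.101, -0.006], [-0.0, 0.062, -0.998]] [-4.3  -0.54 15.94] 25.4 [[269.3 196.5]]
[ 0.01 -0.01] 1.01
[ 0.   -0.03] 1.17
[0.01 0.02] 1.04
[-0.02 -0.01] 1.1
```

```bash
python3 -c "
from workcell import *
print(hand_in()); s=state(); print(s['time'],s['contact_force'],s['tool_pos'])"
```

```text
the job is handed in; nothing more can be done
None
the job is handed in; nothing more can be done
```

I pushed the wedge thin end first under the short front-left foot, backed the fingers off it, and handed in at about 25.4 s with them pressing on the lid above that foot.

**Last checks**
- **Press:** about 15 N down, rising to 16 N, with about 4 N sideways. The finger height stayed within 0.2 mm between 2 N and 16 N.
- **No rocking:** in the side camera, the corner above the short foot moved less than 0.05 px between unpressed and pressed.
- **Level and in place:** in patches of the side-camera picture, the box moved less than 0.1 px from its first picture. The wedge is about 30 mm past the front of the foot by my estimate.

**What went wrong or disagreed**
- **Finger length:** the real fingertips ended about 34–37 mm short of the reported tool tip. My first two pushes therefore passed over the wedge without touching it.
- **Push force:** at the end of the final push the wrist read about 16 N sideways and 16 N upward, more than I intended. The upward part may have been the fingertip touching the table; I did not find out. The box showed no shift afterwards.
- **Corner check:** a rougher picture check around the lid corners showed shifts of up to 0.9 px at the pressed corner. The fingers or their shadow were probably in that patch; the cleaner patches showed no movement.

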